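Scoop macadamias from the lunchbox into the tumbler

TASK

Take the steel scoop out of the ladle rest, drive it into a corner of the pink lunchbox so that at least three macadamia nuts ride up into it together, lift that scoopful out and tip it into the clear tumbler, then lay the empty scoop flat in the ladle rest again and let go. Use the scoop, never the fingers, on the nuts, spill none on the counter (any you do not take stay in the lunchbox), leave the tumbler standing where it is, and leave the mug, saucer and tea tin alone.

Things in the scene. Friction and masses are not known exactly. Their poses are not given: they have to be found in the camera images.
- lunchbox_in (a point): pink plastic lunchbox, open, its lid off; it does not slide: a rectangular bin, outside 184 x 140 mm, inside 176 x 132 mm, 58 mm high, walls and floor 4 mm. This point is the centre of its inner floor, 4 mm above the counter; x along the long side (roughly away from the robot), y along the short side, z up. Inner corners at x = +-88, y = +-66 mm
- scoop_handle (a point): grip point on the handle of the small stainless scoop, a straight black bar 16 mm wide (along y), 14 mm thick, 112 mm long, rising backwards from behind the bowl, 55 degrees above level when the bowl lies flat. This point is on the bar's axis, 87 mm behind (-x) and 65.5 mm above (z) point scoop_bowl; the bar goes on 36 mm above it. x towards the lip, y across (pinch along y), z up
- scoop_bowl (a point): scoop's bowl, open in front: flat floor 78 mm long, 72 mm wide, 2 mm thick, front lip with rounded corners (middle 50 mm straight); back wall 28 mm high, sides fall from 28 mm at the back to 4 mm, ending 14 mm short of the lip. This point is 12 mm above the floor's underside, midway across; lip 38 mm ahead (+x), back wall 41 mm behind. z up. About 100 g; lies flat in the ladle rest
- scoop_lip (a point): middle of the scoop's front lip, on its underside: 38 mm ahead (+x) of and 12 mm below point scoop_bowl, same axes
- ladle_rest_in (a point): stainless ladle rest, does not slide: shallow dish, inside 138 x 106 mm, rim 14 mm high (10 mm on the -x side, where a 44 mm gap leads to a tongue 55 mm long, 48 mm wide, 8 mm high). This point is the centre of the dish's floor, 3 mm above the counter; x from tongue to dish. The bowl lies in the dish, lip towards +x, handle rising over the tongue
- tumbler_mid (a point): clear acrylic tumbler without a handle, standing loose: 100 mm high, outside 70 mm across at the foot and 84 mm at the rim, wall 3 mm, mass about 120 g. This point is on its axis, half-way up (50 mm)
- mug_c (a point): bystander: white enamel mug with one side handle, 82 mm across and 85 mm high; this point is on its axis half-way up
- saucer_c (a point): bystander: blue ceramic saucer, 140 mm across and 22 mm high; this point is at its centre half-way up
- tea_tin_c (a point): bystander: round grey tea tin with a metal lid, 77 mm across and 147 mm high; this point is on its axis half-way up
- bread_bin_c (a point): bystander, always in the same place: white enamel bread bin, fixed, 200 mm deep (x), 240 mm wide (y), 180 mm high plus a small wire handle up to 200 mm; this point is its centre, 90 mm up
- cabinet_door0 (a joint): bystander, always in the same place: small white cabinet, 260 mm high, at the left by the fridge; it fills x 0.57 to 0.79, y 0.42 to 0.70 m. Its swing door on the front (robot) side hangs on the right edge (y = 0.42) and stands ajar by this angle in rad (0 shut), its 270 mm leaf reaching back towards the robot
- nut0_c (a point): macadamia nut in its hard brown shell, a ball 25 mm across; this point is its centre. Nine identical nuts lie loose on the lunchbox's floor; they roll easily
- nut1_c (a point): another of the nine macadamia nuts, 25 mm across; its centre
- nut2_c (a point): another of the nine macadamia nuts, 25 mm across; its centre
- nut3_c (a point): another of the nine macadamia nuts, 25 mm across; its centre
- nut4_c (a point): another of the nine macadamia nuts, 25 mm across; its centre
- nut5_c (a point): another of the nine macadamia nuts, 25 mm across; its centre
- nut6_c (a point): another of the nine macadamia nuts, 25 mm across; its centre
- nut7_c (a point): another of the nine macadamia nuts, 25 mm across; its centre
- nut8_c (a point): another of the nine macadamia nuts, 25 mm across; its centre
There are look-alikes about, which are no part of the job. Leave any orange look-alike of the part that bears scoop_handle alone.

How it is judged:
On the way, in this order (a step that is already met when the one before it is completed fails the run):
1. the scoop's lip is low in a corner of the lunchbox (its middle under 40 mm high, over 50 mm lengthways and over 16 mm sideways from the lunchbox's middle) (height (world z) of scoop_lip below 0.04 m and ((x of scoop_lip in the frame of lunchbox_in above 0.05 m and y of scoop_lip in the frame of lunchbox_in above 0.016 m) or (x of scoop_lip in the frame of lunchbox_in above 0.05 m and y of scoop_lip in the frame of lunchbox_in below -0.016 m) or (x of scoop_lip in the frame of lunchbox_in below -0.05 m and y of scoop_lip in the frame of lunchbox_in above 0.016 m) or (x of scoop_lip in the frame of lunchbox_in below -0.05 m and y of scoop_lip in the frame of lunchbox_in below -0.016 m)) and x of scoop_lip in the frame of lunchbox_in between -0.092 and 0.092 m and y of scoop_lip in the frame of lunchbox_in between -0.07 and 0.07 m), for 0.05 s.
2. 3 or more nuts lie in the scoop together, lifted clear above the lunchbox's rim (height (world z) of scoop_bowl above 0.085 m and ((distance between any of nut0_c, nut1_c, nut2_c, nut3_c and scoop_bowl below 0.05 m and (distance between each of nut4_c, nut5_c and scoop_bowl below 0.05 m or distance between each of nut4_c, nut6_c and scoop_bowl below 0.05 m or distance between each of nut4_c, nut7_c and scoop_bowl below 0.05 m or distance between each of nut4_c, nut8_c and scoop_bowl below 0.05 m or distance between each of nut5_c, nut6_c and scoop_bowl below 0.05 m or distance between each of nut5_c, nut7_c and scoop_bowl below 0.05 m or distance between each of nut5_c, nut8_c and scoop_bowl below 0.05 m or distance between each of nut6_c, nut7_c and scoop_bowl below 0.05 m or distance between each of nut6_c, nut8_c and scoop_bowl below 0.05 m or distance between each of nut7_c, nut8_c and scoop_bowl below 0.05 m)) or ((distance between each of nut0_c, nut1_c and scoop_bowl below 0.05 m or distance between each of nut0_c, nut2_c and scoop_bowl below 0.05 m or distance between each of nut0_c, nut3_c and scoop_bowl below 0.05 m or distance between each of nut1_c, nut2_c and scoop_bowl below 0.05 m or distance between each of nut1_c, nut3_c and scoop_bowl below 0.05 m or distance between each of nut2_c, nut3_c and scoop_bowl below 0.05 m) and distance between any of nut4_c, nut5_c, nut6_c, nut7_c, nut8_c and scoop_bowl below 0.05 m) or (distance between each of nut0_c, nut1_c, nut2_c and scoop_bowl below 0.05 m or distance between each of nut0_c, nut1_c, nut3_c and scoop_bowl below 0.05 m or distance between each of nut0_c, nut2_c, nut3_c and scoop_bowl below 0.05 m or distance between each of nut1_c, nut2_c, nut3_c and scoop_bowl below 0.05 m) or (distance between each of nut4_c, nut5_c, nut6_c and scoop_bowl below 0.05 m or distance between each of nut4_c, nut5_c, nut7_c and scoop_bowl below 0.05 m or distance between each of nut4_c, nut5_c, nut8_c and scoop_bowl below 0.05 m or distance between each of nut4_c, nut6_c, nut7_c and scoop_bowl below 0.05 m or distance between each of nut4_c, nut6_c, nut8_c and scoop_bowl below 0.05 m or distance between each of nut4_c, nut7_c, nut8_c and scoop_bowl below 0.05 m or distance between each of nut5_c, nut6_c, nut7_c and scoop_bowl below 0.05 m or distance between each of nut5_c, nut6_c, nut8_c and scoop_bowl below 0.05 m or distance between each of nut5_c, nut7_c, nut8_c and scoop_bowl below 0.05 m or distance between each of nut6_c, nut7_c, nut8_c and scoop_bowl below 0.05 m))), for 0.2 s.
At the end, for the whole second after the job is handed in: 3 or more nuts in the tumbler (centre within 52 mm of its mid-point), all others there or in the lunchbox below its rim; tumbler upright (0.1 rad); scoop released, at rest, flat (0.12 rad) on the ladle rest's floor, mid-bowl within 34 mm lengthways and 24 mm sideways of the dish's middle (((distance between any of nut0_c, nut1_c, nut2_c, nut3_c and tumbler_mid below 0.052 m and (distance between each of nut4_c, nut5_c and tumbler_mid below 0.052 m or distance between each of nut4_c, nut6_c and tumbler_mid below 0.052 m or distance between each of nut4_c, nut7_c and tumbler_mid below 0.052 m or distance between each of nut4_c, nut8_c and tumbler_mid below 0.052 m or distance between each of nut5_c, nut6_c and tumbler_mid below 0.052 m or distance between each of nut5_c, nut7_c and tumbler_mid below 0.052 m or distance between each of nut5_c, nut8_c and tumbler_mid below 0.052 m or distance between each of nut6_c, nut7_c and tumbler_mid below 0.052 m or distance between each of nut6_c, nut8_c and tumbler_mid below 0.052 m or distance between each of nut7_c, nut8_c and tumbler_mid below 0.052 m)) or ((distance between each of nut0_c, nut1_c and tumbler_mid below 0.052 m or distance between each of nut0_c, nut2_c and tumbler_mid below 0.052 m or distance between each of nut0_c, nut3_c and tumbler_mid below 0.052 m or distance between each of nut1_c, nut2_c and tumbler_mid below 0.052 m or distance between each of nut1_c, nut3_c and tumbler_mid below 0.052 m or distance between each of nut2_c, nut3_c and tumbler_mid below 0.052 m) and distance between any of nut4_c, nut5_c, nut6_c, nut7_c, nut8_c and tumbler_mid below 0.052 m) or (distance between each of nut0_c, nut1_c, nut2_c and tumbler_mid below 0.052 m or distance between each of nut0_c, nut1_c, nut3_c and tumbler_mid below 0.052 m or distance between each of nut0_c, nut2_c, nut3_c and tumbler_mid below 0.052 m or distance between each of nut1_c, nut2_c, nut3_c and tumbler_mid below 0.052 m) or (distance between each of nut4_c, nut5_c, nut6_c and tumbler_mid below 0.052 m or distance between each of nut4_c, nut5_c, nut7_c and tumbler_mid below 0.052 m or distance between each of nut4_c, nut5_c, nut8_c and tumbler_mid below 0.052 m or distance between each of nut4_c, nut6_c, nut7_c and tumbler_mid below 0.052 m or distance between each of nut4_c, nut6_c, nut8_c and tumbler_mid below 0.052 m or distance between each of nut4_c, nut7_c, nut8_c and tumbler_mid below 0.052 m or distance between each of nut5_c, nut6_c, nut7_c and tumbler_mid below 0.052 m or distance between each of nut5_c, nut6_c, nut8_c and tumbler_mid below 0.052 m or distance between each of nut5_c, nut7_c, nut8_c and tumbler_mid below 0.052 m or distance between each of nut6_c, nut7_c, nut8_c and tumbler_mid below 0.052 m)) and (distance between nut0_c and tumbler_mid below 0.052 m or (x of nut0_c in the frame of lunchbox_in between -0.088 and 0.088 m and y of nut0_c in the frame of lunchbox_in between -0.066 and 0.066 m and height (world z) of nut0_c below 0.058 m)) and (distance between nut1_c and tumbler_mid below 0.052 m or (x of nut1_c in the frame of lunchbox_in between -0.088 and 0.088 m and y of nut1_c in the frame of lunchbox_in between -0.066 and 0.066 m and height (world z) of nut1_c below 0.058 m)) and (distance between nut2_c and tumbler_mid below 0.052 m or (x of nut2_c in the frame of lunchbox_in between -0.088 and 0.088 m and y of nut2_c in the frame of lunchbox_in between -0.066 and 0.066 m and height (world z) of nut2_c below 0.058 m)) and (distance between nut3_c and tumbler_mid below 0.052 m or (x of nut3_c in the frame of lunchbox_in between -0.088 and 0.088 m and y of nut3_c in the frame of lunchbox_in between -0.066 and 0.066 m and height (world z) of nut3_c below 0.058 m)) and (distance between nut4_c and tumbler_mid below 0.052 m or (x of nut4_c in the frame of lunchbox_in between -0.088 and 0.088 m and y of nut4_c in the frame of lunchbox_in between -0.066 and 0.066 m and height (world z) of nut4_c below 0.058 m)) and (distance between nut5_c and tumbler_mid below 0.052 m or (x of nut5_c in the frame of lunchbox_in between -0.088 and 0.088 m and y of nut5_c in the frame of lunchbox_in between -0.066 and 0.066 m and height (world z) of nut5_c below 0.058 m)) and (distance between nut6_c and tumbler_mid below 0.052 m or (x of nut6_c in the frame of lunchbox_in between -0.088 and 0.088 m and y of nut6_c in the frame of lunchbox_in between -0.066 and 0.066 m and height (world z) of nut6_c below 0.058 m)) and (distance between nut7_c and tumbler_mid below 0.052 m or (x of nut7_c in the frame of lunchbox_in between -0.088 and 0.088 m and y of nut7_c in the frame of lunchbox_in between -0.066 and 0.066 m and height (world z) of nut7_c below 0.058 m)) and (distance between nut8_c and tumbler_mid below 0.052 m or (x of nut8_c in the frame of lunchbox_in between -0.088 and 0.088 m and y of nut8_c in the frame of lunchbox_in between -0.066 and 0.066 m and height (world z) of nut8_c below 0.058 m)) and angle between tumbler_mid's own z axis and vertical below 0.1 rad and height (world z) of tumbler_mid below 0.056 m and angle between scoop_bowl's own z axis and vertical below 0.12 rad and height (world z) of scoop_bowl below 0.022 m and x of scoop_bowl in the frame of ladle_rest_in between -0.034 and 0.034 m and y of scoop_bowl in the frame of ladle_rest_in between -0.024 and 0.024 m and linear speed of scoop below 0.02 m/s); the robot touches nothing.
It fails at once if the fingers press on a nut (more than 0.5 N) (contact force between the fingers and nut0 above 0.5 N or contact force between the fingers and nut1 above 0.5 N or contact force between the fingers and nut2 above 0.5 N or contact force between the fingers and nut3 above 0.5 N or contact force between the fingers and nut4 above 0.5 N or contact force between the fingers and nut5 above 0.5 N or contact force between the fingers and nut6 above 0.5 N or contact force between the fingers and nut7 above 0.5 N or contact force between the fingers and nut8 above 0.5 N).
It fails at once if the tumbler is shifted by more than 30 mm or tilted by more than 0.3 rad (distance of tumbler_mid from where it was at the start of the episode above 0.03 m or angle between tumbler_mid's own z axis and vertical above 0.3 rad).
It fails at once if the mug, the saucer or the tea tin is shifted by more than 20 mm (distance of any of mug_c, saucer_c, tea_tin_c from where it was at the start of the episode above 0.02 m).
It also fails if it takes over 67 s, if anything falls off the work surface, if the arm or the gripper's body presses on something with over 40 N, if the wrist force passes 120 N, or if a joint passes its speed limit or range.

ROBOT

A 7-joint arm with a two-finger parallel gripper is mounted at the origin on the work surface. World frame = base frame: x ahead of the robot, y to its left, z up, the work surface at z = 0. Lengths are in m, angles in rad, forces in N, time in s.
With the tool pointing down it reaches from about 0.4 to 0.875 m from the base axis. Payload 19.3 kg.
Tool frame: the origin (TCP) lies at the very end of the fingers, on their centre line; the grasp point (between the pads) lies bot.pinch_z behind it (bot.pinch_z is the distance from the TCP to the grasp point, in m); z points along the fingers, y is the line along which they close (so a half turn about z gives the same grasp; the last joint's range is limited). The gripper opens to 85 mm and grips with 20 to 120 N. Pads are 22 mm wide; open, the fingers measure 114 mm over their backs; the gripper's body (76 mm by 85 mm) begins 54 mm behind the grasp point. The pads swing forward as they close: fully open they stand 13 mm farther back than shut.
Start: joints at [1.13, 0.521, -0.036, 1.599, 0.021, 1.021, -0.113], TCP at [0.226, -0.583, 0.207] pointing down, gripper open.
Joint ranges: [-2.91, 2.91], [-0.3, 2.13], [-1.5, 1.42], [0.17, 2.43], [-1.26, 4.41], [0.16, 1.93], [-2.52, 2.52]. Speed limits (rad/s): [1.89, 1.89, 2.39, 2.39, 3.01, 3.01, 3.01].

INTERFACE

Orientations are given as [roll, pitch, yaw] about the fixed x, y, z axes, in that order (R = Rz(yaw) Ry(pitch) Rx(roll)).
In Python, from workcell import bot, grab_frame, ticket gives the robot as it stands.
- The arm moves only by the tool arm_command, never from a script. Its argument "commands" is a list of rows, each a list of 3 entries, a list of its own where there are three numbers: the shift along the world's x, y, z in mm, then the turn about the world's z in rad, then the gripper command: -1 is fully open, 1 is shut, values between are in proportion. In form: [[[tx, ty, tz], roll, fingers], ...]. A call has 1 to 20 rows; each row shifts and turns the commanded pose from where the row before left it; what a row does not reach is not made up. A row lasts 1/10 s, in which the tool goes at most 50 mm and 8.59 degrees, less where a joint would pass 70% of its speed; a pose out of reach is approached as far as the arm can. A call with a gripper value outside its range is refused whole. The fingers move at their own pace and stop on an object; "newtons" is the grip in N (left out, the last holds). Time passes only in rows, so rows that do not move let the fingers close. It gives the time, the measured TCP pose, the force, the opening and the grip force at its end, in the units of the state.
- bot.observe(): the state, without advancing time (a new reading comes with each control period).
- grab_frame(name): name is "scene" or "side" or "wrist"; returns a dict with "image" (480x640x3 uint8, red, green, blue), "vertical_fov" (degrees; the focal length in pixels is half the picture's height over the tangent of half this angle, whatever the lens; pixels are square), "cx", "cy" (the principal point, pixels), "R" (3x3) and "t" (3): a world point X has camera coordinates R X + t. Camera axes: x right, y down, z forward; pixel columns grow to the right and rows downward; lengths in m; the calibration is good to about 2 mm. A picture is of the moment at which its call begins. There is no depth.
- ticket.job_done(): hands the job in; it is judged then, once.
The state is a dict: "clock": time; "qpos": joint angles; "qd": joint speeds; "joint_efforts": joint torques, N m; "position": TCP position; "tool_rot": TCP orientation; "force": force on the tool from outside, world axes, zero at the start; "moment": the same for the moment, N m; "grip_width": finger opening in m; "finger_force": force on a finger pad.
Only numpy, scipy, OpenCV 4.12 (cv2) and the standard library are available. Lean on these libraries where they do the work, as an engineer would, in place of code of your own. Each camera call takes 0.05 s, during which the arm holds its last target. There are 200 camera calls.

## Working session

There is one attempt and no reset: what is moved stays moved. The work goes in short steps, Python scripts to look and compute and a tool call to move; the robot and the scene stay as the last step left them, time stands still between calls to the robot, and variables do not carry over. Pictures are saved under pics/ and viewed, at most 10 in all, crops included, and the job is handed in when it is done.

Besides the shell and the picture viewer there is one more tool, called by a JSON object that holds its "api" and its "payload", one argument or row to a line. arm_command: Moves the arm, as the interface text tells. Its arguments: {"type":"object","properties":{"commands":{"type":"array"},"newtons":{"type":"number"}},"required":["commands"]}

```bash
mkdir -p pics; ls
python3 - <<'E'
from workcell import bot, grab_frame
import cv2,pickle
s=bot.observe(); print(s, bot.pinch_z)
d={}
for n in ("scene","side","wrist"):
    f=grab_frame(n); d[n]=f; cv2.imwrite(f"pics/a_{n}.png",f["image"][:,:,::-1]); print(n,f["vertical_fov"],f["cx"],f["cy"],-f["R"].T@f["t"],f["R"].tolist())
pickle.dump(d,open("f0.pkl","wb"))
E
```

```text
pics
{'clock': 0.0, 'qpos': array([ 1.12979903,  0.52201318, -0.03632229,  1.59999503,  0.0211796 ,
        1.02109414, -0.11284915]), 'qd': array([-0.00070039,  0.00068134, -0.00015422, -0.00028839, -0.00176772,
        0.0004972 ,  0.0019348 ]), 'joint_efforts': array([ 3.67313496e-04, -9.27115417e+01,  1.98000446e+00, -3.69929338e+01,
        1.77946722e-02,  8.13127728e-03,  3.59621811e-05]), 'position': array([ 0.22631082, -0.58220182,  0.20633097]), 'tool_rot': array([-3.14046903e+00,  6.52927196e-05,  3.70722878e-01]), 'force': array([-0.35772521,  0.61462266, -0.20773668]), 'moment': array([ 0.01458154,  0.03363562, -0.01550544]), 'finger_force': 0.0, 'grip_width': 0.08581367841962541} 0.0187
scene 52.001194053085186 336.44907386811235 240.3405533586194 [0.85148325 0.56616531 0.92243828] [[-0.8684985620672537, 0.4955395629145112, -0.012279628398625517], [0.38726424135262616, 0.6628519642208704, -0.6408226594761682], [-0.3094134047786037, -0.5613090192710511, -0.7675907306815808]]
side 57.46067415510492 323.18122291158375 239.99261131217668 [ 0.47609164 -1.08635604  0.66362564] [[0.9991618633456552, -0.0400394057622165, 0.008509807391869604], [-0.011738398634032409, -0.4794263677850809, -0.8775035999184919], [0.03921454874337686, 0.8766682404756163, -0.47949454147908743]]
wrist 59.49091076891549 313.261631790798 239.58242198729738 [ 0.28905768 -0.5587315   0.3713373 ] [[0.3630210461773636, -0.931779396687794, -0.0016958597893724824], [-0.8970391470665225, -0.3499774449258387, 0.26988248678517324], [-0.2520644533893271, -0.09645177007869893, -0.9628917734544353]]
```

View pics/a_scene.png

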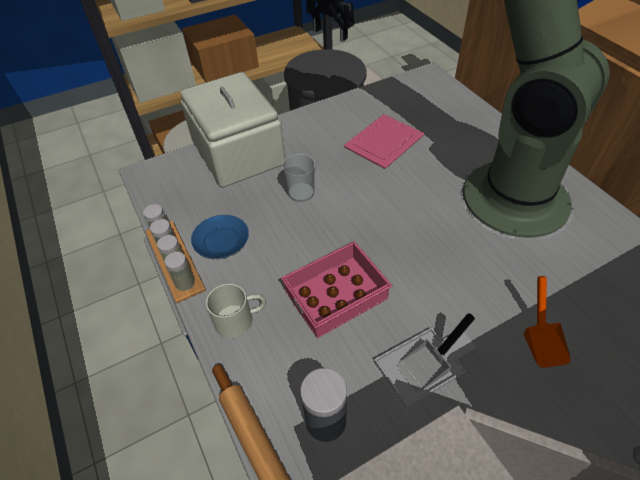

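View pics/a_side.png

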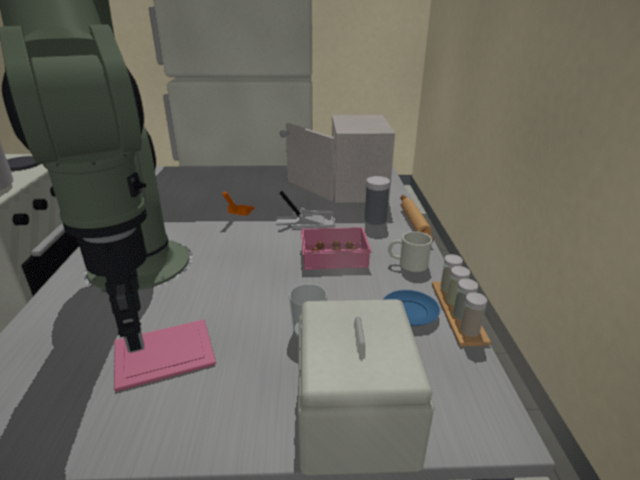

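In the scene view, the steel scoop with the black handle is in the ladle rest at about (430,350). Its orange look-alike is at (547,330). The task's scoop is steel with a black bar lying in the rest, so it is the one at (430,350). Tumbler (299,177), lunchbox (337,288), tea tin (325,400), mug (230,310), saucer (220,237). I'll enlarge to confirm.

```bash
cat > h.py <<'E'
import numpy as np,cv2
from workcell import bot, grab_frame
def K(f):
    F=240/np.tan(np.radians(f["vertical_fov"])/2); return np.array([[F,0,f["cx"]],[0,F,f["cy"]],[0,0,1]])
def ray(f,p,z):
    d=f["R"].T@np.linalg.inv(K(f))@[p[0],p[1],1.]; c=-f["R"].T@f["t"]; return c+d*(z-c[2])/d[2]
def proj(f,X):
    X=np.atleast_2d(X)@f["R"].T+f["t"]; q=X@K(f).T; return q[:,:2]/q[:,2:]
def crop(f,n,x0,y0,x1,y1,s):
    cv2.imwrite(f"pics/{n}.png",cv2.resize(f["image"][y0:y1,x0:x1,::-1],None,fx=s,fy=s,interpolation=cv2.INTER_CUBIC))
E
python3 - <<'E'
import pickle
from h import *
d=pickle.load(open("f0.pkl","rb"))
crop(d["scene"],"b",270,230,500,410,3.3)
E
```

```text
(no output)
```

View pics/b.png

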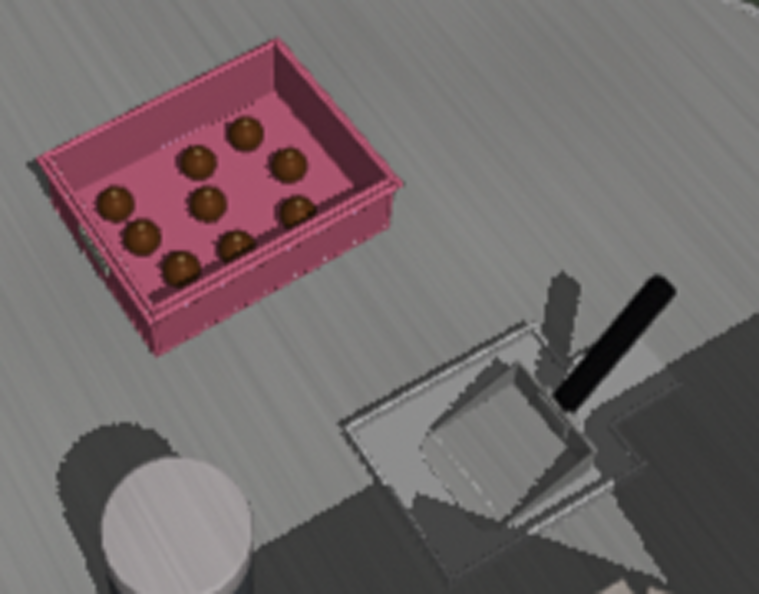

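Run:
```python
import pickle
from h import *
from scipy.optimize import least_squares
d=pickle.load(open("f0.pkl","rb")); f=d["scene"]
P=lambda a:(a[0]/3.3+270,a[1]/3.3+230)
R=np.round
c=np.array([ray(f,P(p),.058)[:2] for p in [(278,40),(403,184),(157,318),(40,160)]]); print("box",R(c,3).tolist(),"sides",[R(np.linalg.norm(c[i]-c[i-1]),4) for i in range(4)],"c",c.mean(0))
def fit(model,pix,x0):
    def res(v):
        cs,sn=np.cos(v[2]),np.sin(v[2]); m=np.array(model); X=np.c_[v[0]+cs*m[:,0]-sn*m[:,1],v[1]+sn*m[:,0]+cs*m[:,1],m[:,2]]
        return (proj(f,X)-np.array(pix)).ravel()
    s=least_squares(res,x0); return s.x,R(s.fun,1)
e=c[3]-c[0]; print("edge dirs",np.degrees(np.arctan2(*(c[3]-c[0])[::-1])),np.degrees(np.arctan2(*(c[1]-c[0])[::-1])))
for p in [(245,133),(197,162),(289,165),(115,203),(208,204),(142,237),(297,212),(236,246),(181,269)]:
    print("nut",R(ray(f,P(p),.0165),3)[:2])
t=[ray(f,P(p),z)[:2] for p,z in [((665,283),.11),((565,405),.018)]]; print("handle",t)
r=[ray(f,P(p),.014)[:2] for p in [(343,425),(530,325),(450,580)]]; print("rest",r,np.linalg.norm(r[0]-r[1]),np.linalg.norm(r[0]-r[2]))
b=[ray(f,P(p),.031)[:2] for p in [(513,365),(595,457)]]; print("backwall",b,np.linalg.norm(b[0]-b[1]))
yaw=np.arctan2(*(t[1]-t[0])[::-1])
print(fit([(-107.6e-3,0,.110),(-43.4e-3,0,.018),(-.041,.036,.031),(-.041,-.036,.031)],[P((665,283)),P((565,405)),P((595,457)),P((513,365))],[t[1][0],t[1][1],yaw]))
print("tumbler rim",ray(f,(299,162),.1),"foot",ray(f,(301,193),0),"mug",ray(f,(229,299),.085),"tin",ray(f,(325,390),.147))
```

```text
box [[0.471, -0.041], [0.463, 0.103], [0.647, 0.11], [0.657, -0.032]] sides [np.float64(0.1867), np.float64(0.1437), np.float64(0.1835), np.float64(0.1419)] c [0.5593734  0.03479586]
edge dirs 2.7156184910671355 92.9387720327068
nut [ 0.515 -0.01 ]
nut [ 0.556 -0.005]
nut [0.503 0.028]
nut [ 0.62  -0.004]
nut [0.566 0.028]
nut [0.617 0.029]
nut [0.518 0.064]
nut [0.566 0.066]
nut [0.606 0.064]
handle [array([0.39491652, 0.26360246]), array([0.45098351, 0.26578483])]
rest [array([0.57350914, 0.20783011]), array([0.43436784, 0.20910055]), array([0.57231156, 0.31887449])] 0.13914709850847853 0.11105083157068066
backwall [array([0.46773816, 0.23290513]), array([0.46201242, 0.30555102])] 0.07287119178907185
(array([0.50205468, 0.27120887, 0.07252563]), array([ 0. , -0.1, -2.4,  2.7,  1. , -1.4,  1.4, -1.1]))
tumbler rim [ 0.47410139 -0.30567633  0.1       ] foot [ 0.4797842  -0.29835061  0.        ] mug [ 0.77822489 -0.02162011  0.085     ] tin [0.71333753 0.26699106 0.147     ]
```

The crop shows a pink box with nine nuts at crop pixels (245,133) to (181,269). It also shows the steel scoop with the black bar from (565,405) to (665,283) and the bowl in the stainless rest, so this is the one meant. The measured sides fit: box 185x142, rest 139x111, back wall 73 mm. Moving above the handle.

{"api": "arm_command", "payload": {
  "commands": [
    [[29,35,0],-0.02,-1],
    [[29,35,0],-0.02,-1],
    [[29,35,0],-0.02,-1],
    [[29,35,0],-0.02,-1],
    [[29,35,0],-0.02,-1],
    [[29,35,0],-0.02,-1],
    [[29,35,0],-0.02,-1],
    [[29,35,0],-0.02,-1],
    [[5,38,0],-0.02,-1],
    [[5,38,0],-0.02,-1],
    [[5,38,0],-0.02,-1],
    [[5,38,0],-0.02,-1],
    [[5,38,0],-0.02,-1],
    [[5,38,0],-0.02,-1],
    [[5,38,0],-0.016,-1],
    [[5,38,0],0,-1],
    [[0,10,0],0,-1]
  ]
}}

```text
clock: 1.85
position: [0.4986, 0.0156, 0.2068]
tool_rot: [-3.14, -0.0, 0.079]
force: [0.1, -0.9, -0.0]
grip_width: 0.0853
finger_force: 0.0
```

{"api": "arm_command", "payload": {
  "commands": [
    [[-13,37,0],0,-1],
    [[-13,37,0],0,-1],
    [[-13,37,0],0,-1],
    [[-13,37,0],0,-1],
    [[-13,37,0],0,-1],
    [[-13,37,0],0,-1],
    [[-13,32,-10],0,-1],
    [[0,0,-15],0,-1],
    [[0,0,0],0,-1],
    [[0,0,0],0,-1]
  ]
}}

```text
clock: 2.85
position: [0.4078, 0.2646, 0.182]
tool_rot: [3.141, 0.0, 0.074]
force: [0.4, -0.0, 0.7]
grip_width: 0.0852
finger_force: 0.0
```

Run:
```python
from h import *
f=grab_frame("wrist"); s=bot.observe(); print(s["clock"],s["position"],s["tool_rot"],s["qpos"])
cv2.imwrite("pics/c.png",f["image"][:,:,::-1])
import pickle; pickle.dump(f,open("f1.pkl","wb"))
print(proj(f,[[.415,.2645,.0805],[.395,.263,.11],[.506,.272,.003],[.543,.274,.003]]))
```

```text
2.9 [0.40801657 0.26472473 0.18234332] [ 3.14143745e+00 -2.51575923e-04  7.34379349e-02] [-0.46015827  0.3467198  -0.29749109  1.97137535  0.13429965  0.84200027
 -2.3279764 ]
[[312.80902075 217.68060532]
 [312.76981612 261.55174787]
 [311.98278351  79.36242258]
 [312.96502258  26.31446145]]
```

View pics/c.png

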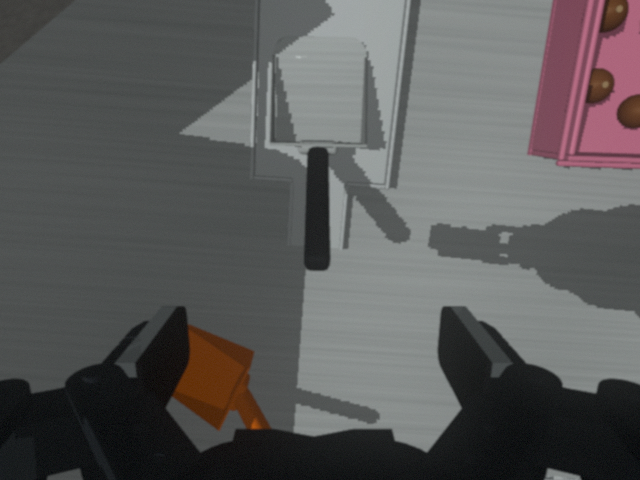

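Run:
```python
import pickle
from h import *
f=pickle.load(open("f1.pkl","rb")); g=pickle.load(open("f0.pkl","rb"))["scene"]
q=lambda p,z: np.round(ray(f,p,z)[:2],4)
print("bar top",q((317,266),.113),"bar at back",q((318,152),.018),"rest -x corners",q((252,178),.012),q((393,187),.012),"left/right edges",q((256,70),.015),q((407,70),.015))
print("lip",q((321,37),.003),"floor back corners",q((272,143),.031),q((367,145),.031))
print("orange bowl",q((220,375),.01),q((250,350),.02),"handle top", ray(g,(542,280),.1),ray(g,(542,280),.02),"tongue",q((290,246),.008),q((346,248),.008))
s=g["image"]; sd=pickle.load(open("f0.pkl","rb"))["side"]
print("tumb side rim", ray(sd,(309,296),.1), "bin", ray(g,(230,100),.18))
```

```text
bar top [0.3934 0.2604] bar at back [0.4528 0.2634] rest -x corners [0.4282 0.3141] [0.4294 0.2013] left/right edges [0.5083 0.3135] [0.5166 0.2025]
lip [0.5362 0.2675] floor back corners [0.4576 0.2978] [0.4614 0.2281]
orange bowl [0.2456 0.3373] [0.2794 0.3095] handle top [0.21198212 0.26599088 0.1       ] [0.14977674 0.2367924  0.02      ] tongue [0.3729 0.2807] [0.3747 0.2335]
tumb side rim [ 0.48118447 -0.30889317  0.1       ] bin [ 0.55563817 -0.52748965  0.18      ]
```

The wrist view shows the black bar from (317,266) to (318,152) between the open fingers, and the orange scoop lies behind at (220,375). The handle fits the scene estimate within 3 mm. Lowering and gripping.

{"api": "arm_command", "payload": {
  "commands": [
    [[0,-1,-20],0,-1],
    [[0,-1,-25],0,-1],
    [[0,-1,-25],0,-1],
    [[0,0,-24],0,-1],
    [[0,0,-20],0,-1],
    [[0,0,0],0,1],
    [[0,0,0],0,1],
    [[0,0,0],0,1],
    [[0,0,0],0,1],
    [[0,0,0],0,1],
    [[0,0,0],0,1],
    [[0,0,0],0,1]
  ],
  "newtons": 30
}}

```text
clock: 4.1
position: [0.4074, 0.2626, 0.0683]
tool_rot: [-3.141, -0.0, 0.075]
force: [-3.1, -1.6, 7.3]
grip_width: 0.0151
finger_force: 33.0
```

{"api": "arm_command", "payload": {
  "commands": [
    [[0,0,10],0,1],
    [[0,0,20],0,1],
    [[0,0,20],0,1],
    [[0,0,10],0,1],
    [[0,0,0],0,1],
    [[0,0,0],0,1],
    [[0,0,0],0,1],
    [[0,0,0],0,1]
  ],
  "newtons": 20
}}

```text
clock: 4.9
position: [0.4071, 0.2623, 0.1272]
tool_rot: [3.141, 0.001, 0.075]
force: [-0.2, 0.8, -1.2]
grip_width: 0.0147
finger_force: 32.1
```

Run:
```python
from h import *
s=bot.observe(); print(s["clock"],s["position"],s["tool_rot"],s["force"],s["moment"],s["grip_width"])
a=grab_frame("side")["image"]; f=grab_frame("wrist"); 
A=cv2.resize(a[150:270,190:350],(400,300),interpolation=cv2.INTER_CUBIC); B=cv2.resize(f["image"],(400,300))
cv2.imwrite("pics/d.png",np.hstack([A,B])[:,:,::-1])
```

```text
4.9 [0.40709712 0.26227628 0.12720246] [3.14101199e+00 1.08629837e-03 7.49031131e-02] [-0.21384431  0.75107701 -1.1556993 ] [0.00640597 0.05965964 0.05850693] 0.014651479909886618
```

View pics/d.png

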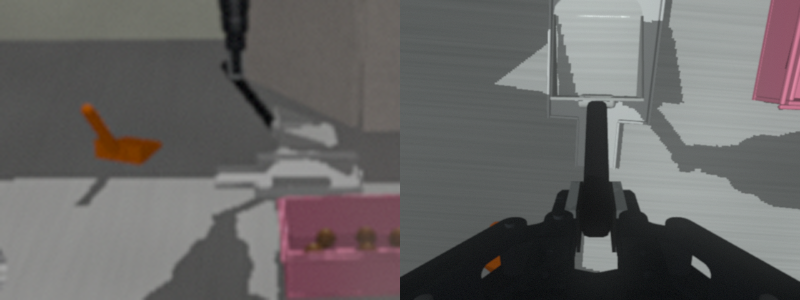

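Run:
```python
from h import *
f=grab_frame("wrist"); s=bot.observe(); p=s["position"]; y=.075
for dx,dz in [(-.016,.042),(-.0,.018),(0,.01),(-.013,.02),(-.01,.0),(.02,.0)]:
    print(dx,dz,proj(f,p+[dx*np.cos(y),dx*np.sin(y),dz]))
# nominal back-wall top corners & bar bottom
R=lambda v:p+np.array([v[0]*np.cos(y)-v[1]*np.sin(y),v[0]*np.sin(y)+v[1]*np.cos(y),v[2]])
for b in [(.0916,-.0533),(.0916,-.031)]:   # bowl point rel TCP: planned / slid-down variant
  print([proj(f,R((b[0]+v[0],v[1],b[1]+v[2])))[0].round() for v in [(-.041,.036,.016),(-.041,-.036,.016),(.038,0,-.012),(-.108,0,.095)]])
crop(f,"e",220,100,420,400,2)
```

```text
-0.016 0.042 [[310.10775913 379.54236509]]
-0.0 0.018 [[310.53024888 305.39937874]]
0 0.01 [[310.66445907 296.92621969]]
-0.013 0.02 [[310.53508768 338.78692938]]
-0.01 0.0 [[310.83885164 309.17178187]]
0.02 0.0 [[310.7674561  241.70819273]]
[array([235., 158.]), array([387., 158.]), array([311., -12.]), array([310., 380.])]
[array([226., 162.]), array([396., 162.]), array([311., -27.]), array([310., 426.])]
```

View pics/e.png

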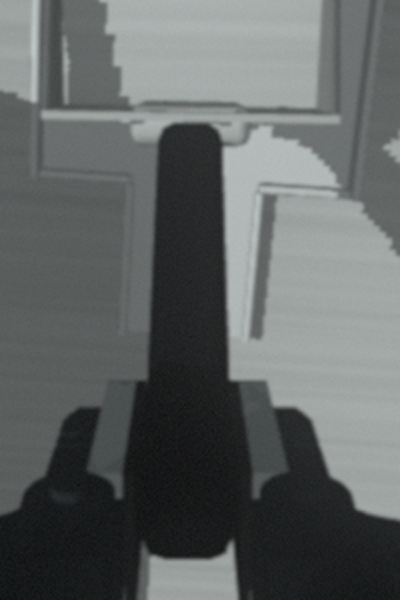

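Grip confirmed: the bar end at about (315,377) matches the planned (310,380), and the bowl is level. To learn how loosely the scoop can be held, I'll test just above the rest.

{"api": "arm_command", "payload": {
  "commands": [
    [[0,0,-15],0,1],
    [[0,0,-20],0,1],
    [[0,0,-10],0,1],
    [[0,0,0],0,0.7],
    [[0,0,0],0,0.7],
    [[0,0,0],0,0.7]
  ],
  "newtons": 20
}}

```text
clock: 5.65
position: [0.4078, 0.2627, 0.0836]
tool_rot: [-3.141, -0.001, 0.075]
force: [-0.4, 1.4, -1.3]
grip_width: 0.0148
finger_force: 32.1
```

{"api": "arm_command", "payload": {
  "commands": [
    [[0,0,0],0,0.66],
    [[0,0,0],0,0.66],
    [[0,0,0],0,0.66]
  ],
  "newtons": 20
}}

```text
clock: 5.95
position: [0.4076, 0.2625, 0.0831]
tool_rot: [-3.141, -0.0, 0.075]
force: [0.3, 0.1, -1.7]
grip_width: 0.0152
finger_force: 32.1
```

{"api": "arm_command", "payload": {
  "commands": [
    [[0,0,0],0,0.64],
    [[0,0,0],0,0.64],
    [[0,0,0],0,0.64]
  ],
  "newtons": 20
}}

```text
clock: 6.25
position: [0.4074, 0.2625, 0.0829]
tool_rot: [-3.142, 0.0, 0.075]
force: [-0.3, 0.2, -2.2]
grip_width: 0.0154
finger_force: 18.0
```

```bash
cat >> h.py <<'E'
def tilt(f=None,verbose=True):
    """scoop tilt (lip down +) from the bar's image column range near the back wall is hard; save wrist crop instead"""
E
python3 - <<'E'
from h import *
s=bot.observe(); print(s["clock"],s["position"],s["force"],s["moment"],s["grip_width"],s["finger_force"])
f=grab_frame("wrist"); p=s["position"]; cv2.imwrite("pics/w1.png",f["image"][:,:,::-1])
# predicted back wall row for tilts
y=s["tool_rot"][2]
for th in np.radians([0,5,10,20,30,45]):
    c,sn=np.cos(th),np.sin(th); G=p+[0,0,.0187]
    def X(a,b,z):
        a+=.0916; z-=.072; u,w=c*a+sn*z,-sn*a+c*z
        return G+[u*np.cos(y)-b*np.sin(y),u*np.sin(y)+b*np.cos(y),w]
    print(np.degrees(th).round(),[proj(f,X(*v))[0].round() for v in [(-.041,.036,.016),(-.041,-.036,.016),(-.108,0,.095)]])
g=cv2.cvtColor(f["image"],cv2.COLOR_RGB2GRAY); print(g[100:420:4,312].tolist())
E
```

```text
6.25 [0.40743891 0.26245403 0.08288782] [-0.33474749  0.21924371 -2.22814565] [-0.02839675  0.06607086 -0.07462169] 0.015436798407785743 17.965823113918304
0.0 [array([236., 158.]), array([387., 158.]), array([310., 380.])]
5.0 [array([238., 168.]), array([385., 168.]), array([310., 377.])]
10.0 [array([239., 178.]), array([384., 178.]), array([310., 373.])]
20.0 [array([242., 199.]), array([381., 199.]), array([310., 364.])]
30.0 [array([245., 221.]), array([379., 221.]), array([310., 352.])]
45.0 [array([247., 255.]), array([377., 255.]), array([310., 330.])]
[173, 170, 169, 177, 175, 169, 167, 168, 171, 168, 172, 167, 167, 100, 143, 145, 45, 46, 43, 43, 42, 45, 43, 39, 42, 41, 41, 38, 38, 39, 39, 34, 38, 36, 37, 38, 38, 34, 37, 37, 40, 35, 35, 37, 34, 36, 34, 29, 29, 31, 29, 23, 24, 27, 24, 25, 25, 24, 23, 22, 22, 24, 27, 23, 23, 24, 25, 28, 26, 30, 143, 161, 158, 159, 158, 156, 154, 159, 158, 160]
```

{"api": "arm_command", "payload": {
  "commands": [
    [[0,0,15],0,0.63],
    [[0,0,0],0,0.63],
    [[0,0,0],0,0.63],
    [[0,0,0],0,0.63]
  ],
  "newtons": 20
}}

```text
clock: 6.7
position: [0.4073, 0.2624, 0.0975]
tool_rot: [3.142, 0.0, 0.075]
force: [-1.1, -0.3, 0.8]
grip_width: 0.0163
finger_force: 5.9
```

```bash
cat > t.py <<'E'
from h import *
def tilt(f,s):
    p=s["position"]; y=s["tool_rot"][2]; g=cv2.cvtColor(f["image"],cv2.COLOR_RGB2GRAY)[:,300:320].mean(1)
    d=g<75; r=np.arange(480); i0=next((i for i in range(100,420) if d[i:i+15].all()),None)
    i1=next((i for i in range(i0+20,440) if not d[i]),None)
    G=p+[0,0,.0187]; out=[]
    for th in np.radians(np.arange(-30,70,1)):
        c,sn=np.cos(th),np.sin(th)
        def X(a,z):
            a+=.0916; z-=.072; u,w=c*a+sn*z,-sn*a+c*z
            return G+[u*np.cos(y),u*np.sin(y),w]
        out.append((np.degrees(th),proj(f,X(-.040,.011))[0,1],proj(f,X(-.108,.095))[0,1]))
    o=np.array(out); return i0,i1,"tilt by bar foot",o[np.argmin(abs(o[:,1]-i0)),0],"by bar top",(o[np.argmin(abs(o[:,2]-i1)),0] if i1 else None)
if __name__=="__main__":
    f=grab_frame("wrist"); s=bot.observe(); print(s["clock"],s["position"].round(4),s["force"].round(1),s["moment"].round(3),s["finger_force"],s["grip_width"],tilt(f,s))
    cv2.imwrite("pics/last.png",f["image"][:,:,::-1])
E
python3 t.py; python3 -c "
import cv2
from t import *
"
```

```text
6.75 [0.4072 0.2624 0.0974] [-0.5  0.6  0.9] [0.009 0.108 0.077] 5.904033780097961 0.015953483095326314 (196, 381, 'tilt by bar foot', np.float64(19.0), 'by bar top', np.float64(-2.0))
```

{"api": "arm_command", "payload": {
  "commands": [
    [[0,0,0],0,0.62],
    [[0,0,0],0,0.62],
    [[0,0,0],0,0.62]
  ],
  "newtons": 20
}}

```text
clock: 7.05
position: [0.4074, 0.2624, 0.0978]
tool_rot: [3.142, 0.0, 0.075]
force: [-0.2, 0.2, -0.1]
grip_width: 0.0161
finger_force: 0.0
```

```bash
python3 t.py
```

```text
7.1 [0.4074 0.2625 0.0978] [ 0.4 -1.  -0. ] [-0.002  0.054 -0.015] 0.0 0.016212037539351812 (216, 406, 'tilt by bar foot', np.float64(27.0), 'by bar top', np.float64(-20.0))
```

Run:
```python
import cv2,numpy as np
from h import *
a=cv2.imread("pics/last.png"); b=grab_frame("side")["image"][150:270,190:350,::-1]
cv2.imwrite("pics/g.png",np.hstack([cv2.resize(b,(400,300),interpolation=cv2.INTER_CUBIC),cv2.resize(a,(400,300))]))
```

```text
(no output)
```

View pics/g.png

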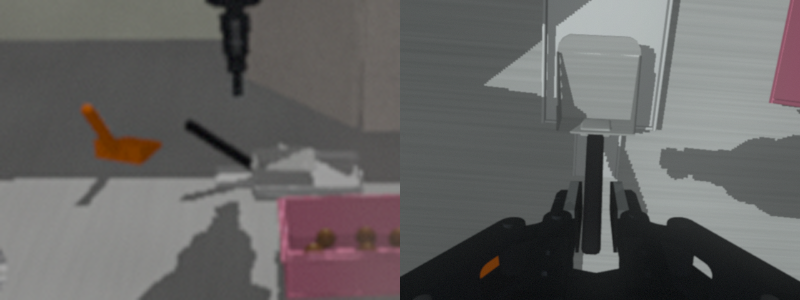

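The scoop slipped out and may still be falling: the side view shows the bar at about 37° from (187,123) to (250,165). I'll open, rise a little and let it settle.

{"api": "arm_command", "payload": {
  "commands": [
    [[0,0,20],0,-1],
    [[0,0,30],0,-1],
    [[0,0,35],0,-1],
    [[0,0,0],0,-1],
    [[0,0,0],0,-1]
  ],
  "newtons": 20
}}

```text
clock: 7.65
position: [0.4077, 0.2625, 0.1834]
tool_rot: [-3.141, -0.001, 0.075]
force: [0.0, 0.3, 0.1]
grip_width: 0.0853
finger_force: 0.0
```

Run:
```python
from h import *
import pickle
f=grab_frame("wrist"); g=grab_frame("scene"); s=grab_frame("side"); pickle.dump((f,g,s),open("f2.pkl","wb")); print(bot.observe()["position"])
A=cv2.resize(f["image"][0:330,140:520],(500,434)); B=cv2.resize(s["image"][180:240,250:350],(300,180),interpolation=cv2.INTER_CUBIC); C=cv2.resize(g["image"][270:410,370:510],(300,300),interpolation=cv2.INTER_CUBIC)
im=np.zeros((480,800,3),np.uint8); im[:434,:500]=A; im[:180,500:]=B; im[180:480,500:]=C
cv2.imwrite("pics/h.png",im[:,:,::-1])
```

```text
[0.40706463 0.26214692 0.18206756]
```

View pics/h.png

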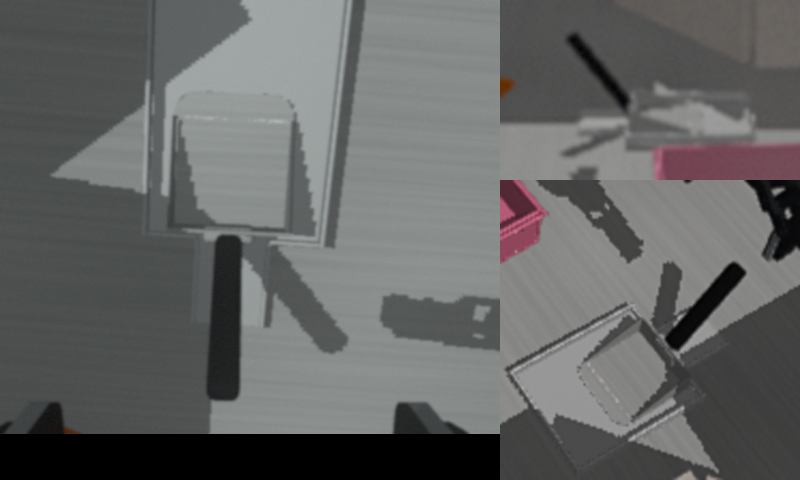

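The scoop has settled flat in the dish again, about 25 mm further back. In the wrist crop the bar runs from (222,398) to (230,238) and the lip is at (238,95). I now know that a finger command near 0.63 (about 6 N) lets it pivot, 0.64 holds it, and 0.62 drops it. I'll fit the new pose and regrasp.

Run:
```python
import pickle
from h import *
from scipy.optimize import least_squares
from scipy.spatial.transform import Rotation as Ro
f,g,s=pickle.load(open("f2.pkl","rb"))
m=np.array([(-.1105,0,.0905),(-.040,0,.011),(-.041,.036,.016),(-.041,-.036,.016),(.038,0,-.010)])
fits=[("initial",pickle.load(open("f1.pkl","rb")),[(317,268),(318,150),(272,143),(367,145),(321,37)]),("now",f,[(308.7,303),(314.8,180),(267.7,173),(366,175),(321,71)])]
for n,fr,px in fits:
    def res(v): return (proj(fr,m@Ro.from_euler("xyz",[0,v[3],v[2]]).as_matrix().T+[v[0],v[1],v[4]])-px).ravel()
    for fix in (0,1):
        r=least_squares((lambda v:np.r_[res(v),(v[3])*1e4,(v[4]-.015)*1e5]) if fix else (lambda v:np.r_[res(v),(v[4]-.015)*300]),[.49,.265,.07,0,.015])
        b=r.x; h=np.array([-.087-.0046,0,.0655+.0065]); G=Ro.from_euler("xyz",[0,b[3],b[2]]).as_matrix()@h+[b[0],b[1],b[4]]
        print(n,fix,b.round(4),"rms",np.sqrt(np.mean(res(b)**2)).round(2),"grip pt",G.round(4))
```

```text
initial 0 [0.4983 0.2653 0.0511 0.0138 0.0125] rms 2.09 grip pt [0.4078 0.2607 0.0857]
initial 1 [0.4987 0.2654 0.0512 0.     0.015 ] rms 2.26 grip pt [0.4072 0.2607 0.087 ]
now 0 [0.4758 0.263  0.0221 0.063  0.0191] rms 2.34 grip pt [0.3889 0.2611 0.0967]
now 1 [0.4761 0.263  0.0226 0.     0.015 ] rms 2.51 grip pt [0.3845 0.2609 0.087 ]
```

{"api": "arm_command", "payload": {
  "commands": [
    [[-10,-1,-20],-0.02,-1],
    [[-12,0,-25],-0.02,-1],
    [[0,0,-25],0,-1],
    [[0,0,-25],0,-1],
    [[0,0,-19],0,-1],
    [[0,0,0],0,1],
    [[0,0,0],0,1],
    [[0,0,0],0,1],
    [[0,0,0],0,1],
    [[0,0,0],0,1],
    [[0,0,0],0,1],
    [[0,0,10],0,1],
    [[0,0,20],0,1],
    [[0,0,17],0,1],
    [[0,0,0],0,0.65],
    [[0,0,0],0,0.65],
    [[0,0,0],0,0.65]
  ],
  "newtons": 30
}}

```text
clock: 9.5
position: [0.3852, 0.2612, 0.1154]
tool_rot: [3.141, 0.001, 0.035]
force: [-0.3, 0.7, -0.5]
grip_width: 0.0151
finger_force: 27.0
```

```bash
python3 t.py
```

```text
9.55 [0.3851 0.2612 0.1153] [ 0.2  0.9 -1.3] [0.017 0.08  0.052] 27.007488012313843 0.015030743770490091 (166, 381, 'tilt by bar foot', np.float64(5.0), 'by bar top', np.float64(-2.0))
```

{"api": "arm_command", "payload": {
  "commands": [
    [[0,0,0],0,0.635],
    [[0,0,0],0,0.635]
  ],
  "newtons": 30
}}

```text
clock: 9.75
position: [0.3853, 0.2614, 0.1155]
tool_rot: [3.141, 0.001, 0.035]
force: [-0.2, 0.2, -1.4]
grip_width: 0.0157
finger_force: 10.6
```

```bash
python3 t.py
```

```text
9.8 [0.3853 0.2614 0.1156] [-0.2  0.6 -0.9] [-0.015  0.086  0.005] 10.587839484214783 0.01553254355203956 (166, 382, 'tilt by bar foot', np.float64(5.0), 'by bar top', np.float64(-4.0))
```

{"api": "arm_command", "payload": {
  "commands": [
    [[0,0,0],0,0.632],
    [[0,0,0],0,0.632]
  ],
  "newtons": 30
}}

```text
clock: 10.0
position: [0.3855, 0.2615, 0.1158]
tool_rot: [-3.142, -0.0, 0.035]
force: [-0.7, 0.1, -1.4]
grip_width: 0.0158
finger_force: 7.5
```

```bash
python3 t.py
```

```text
10.05 [0.3854 0.2615 0.1158] [ 0.2 -0.6 -1.7] [ 0.009  0.006 -0.028] 7.513189762830734 0.015608249236706877 (190, 383, 'tilt by bar foot', np.float64(16.0), 'by bar top', np.float64(-6.000000000000001))
```

{"api": "arm_command", "payload": {
  "commands": [
    [[0,0,0],0,0.63],
    [[0,0,0],0,0.635]
  ],
  "newtons": 30
}}

```text
clock: 10.25
position: [0.3854, 0.2615, 0.1159]
tool_rot: [-3.142, -0.0, 0.035]
force: [-0.5, -1.2, -1.7]
grip_width: 0.016
finger_force: 7.6
```

```bash
python3 t.py
```

```text
10.3 [0.3854 0.2615 0.1159] [ 0.4  0.  -0.5] [ 0.031  0.073 -0.017] 7.569461166858673 0.015739656011625 (226, 385, 'tilt by bar foot', np.float64(32.0), 'by bar top', np.float64(-25.0))
```

Pivoting is controllable: the tilt is now about 28° lip-down, resting on the dish. Tightening, lifting, and moving over the lunchbox.

{"api": "arm_command", "payload": {
  "commands": [
    [[0,0,0],0,1],
    [[0,0,0],0,1],
    [[0,0,20],0,1],
    [[0,0,35],0,1],
    [[0,0,35],0,1],
    [[8,-25,14],0,1],
    [[10,-34,0],0.01,1],
    [[10,-34,0],0,1],
    [[10,-34,0],0,1],
    [[10,-34,0],0,1],
    [[10,-34,0],0,1],
    [[10,-34,0],0,1],
    [[8,-25,0],0,1],
    [[0,-4,0],0,1],
    [[0,0,0],0,1],
    [[0,0,0],0,1]
  ],
  "newtons": 40
}}

```text
clock: 11.9
position: [0.4612, 0.0044, 0.2199]
tool_rot: [-3.141, 0.0, 0.046]
force: [-0.2, -0.9, -0.5]
grip_width: 0.0148
finger_force: 39.2
```

Run:
```python
from h import *
import pickle
f=grab_frame("wrist"); s=bot.observe(); print(s["clock"],s["position"].round(4),s["tool_rot"][2],s["finger_force"])
pickle.dump((f,s["position"],s["tool_rot"][2]),open("f3.pkl","wb"))
im=f["image"].astype(int); r,g,b=im[...,0],im[...,1],im[...,2]
pink=((r-g>35)&(b-g>5)).astype(np.uint8); pink=cv2.morphologyEx(pink,cv2.MORPH_OPEN,np.ones((3,3)))
n,l,st,_=cv2.connectedComponentsWithStats(pink); print(st[st[:,4]>800])
cv2.imwrite("pics/p.png",np.hstack([cv2.resize(f["image"],(480,360))[:,:,::-1],cv2.resize(np.dstack([pink*255]*3),(320,240)).repeat(1,0) if 0 else np.zeros((360,1,3),np.uint8)]))
brown=((r-b>25)&(r-g>15)&(r<150)&(b<60)).astype(np.uint8); n,l,st,c=cv2.connectedComponentsWithStats(brown)
for k in range(1,n):
    if st[k,4]>60: print("nut?",st[k],c[k].round(),ray(f,c[k],.0165)[:2].round(4))
```

```text
11.95 [0.4613 0.0046 0.2199] 0.046216449004218285 39.240989685058594
[[     0      0    640    480 286409]
 [   184      0     65    207   2224]
 [   210      0    181    190  16777]
 [   579    398     61     52   1762]]
nut? [279   0  31  26 554] [293.  11.] [0.612  0.0264]
nut? [319   0  32  24 515] [334.  10.] [ 0.6143 -0.0053]
nut? [235   3  30  35 739] [249.  19.] [0.6043 0.0615]
nut? [230  57  29  31 607] [244.  71.] [0.5657 0.0653]
nut? [279  61  30  30 601] [293.  75.] [0.5644 0.0254]
nut? [318  77  28  29 583] [331.  91.] [ 0.5539 -0.0071]
nut? [235 119  21  29 433] [245. 132.] [0.5172 0.0642]
nut? [  0 364  14  79 685] [  4. 399.] [0.2421 0.3091]
```

View pics/p.png

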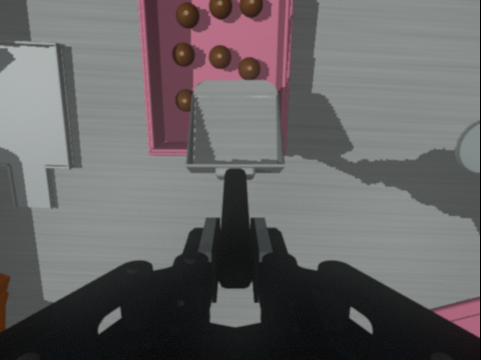

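The wrist view shows the tilted scoop, its lip at about (236,82) in the picture (full-frame row 109). The box's left wall is at x≈150 and its right wall at ≈288, and the nuts haven't moved. I'll locate the rim edges and the lip numerically.

Run:
```python
from h import *
import pickle
f,p,y=pickle.load(open("f3.pkl","rb"))
im=f["image"].astype(int); r,g,b=im[...,0],im[...,1],im[...,2]; pink=(r-g>35)&(b-g>5)
for row in (20,60,100,140,180):
    x=np.where(pink[row,120:460])[0]+120
    print(row,x.min(),x.max(),ray(f,(x.min(),row),.058)[:2].round(4),ray(f,(x.max(),row),.058)[:2].round(4),ray(f,(x.max(),row),.0)[:2].round(4))
for col in (205,215,230,240): 
    q=np.where(pink[:260,col])[0]; print(col,q.max(),ray(f,(col,q.max()),.058)[:2].round(4))
G=p+[0,0,.0187]
for t in (20,24,28,32):
    th=np.radians(t); c,s=np.cos(th),np.sin(th); o=[]
    for a,bb,z in [(.1296,0,-.082),(.0506,.036,-.056),(.0506,-.036,-.056),(.0506,0,-.056)]:
        u,w=c*a+s*z,-s*a+c*z; o.append(proj(f,G+[u*np.cos(y)-bb*np.sin(y),u*np.sin(y)+bb*np.cos(y),w])[0].round())
    print(t,o)
```

```text
20 185 389 [0.5933 0.1002] [ 0.5999 -0.0434] [ 0.6126 -0.0523]
60 188 387 [0.5671 0.099 ] [ 0.5738 -0.0445] [ 0.5818 -0.0535]
100 191 385 [0.5397 0.0977] [ 0.5464 -0.0456] [ 0.5496 -0.0548]
140 194 381 [0.511  0.0964] [ 0.5175 -0.0452] [ 0.5156 -0.0543]
180 197 249 [0.4807 0.095 ] [0.4826 0.0546] [0.4744 0.0631]
205 206 [0.4604 0.0892]
215 206 [0.4608 0.0813]
230 206 [0.4613 0.0695]
240 206 [0.4617 0.0616]
20 [array([311.,  76.]), array([242., 199.]), array([380., 199.]), array([311., 199.])]
24 [array([312.,  92.]), array([243., 208.]), array([379., 208.]), array([311., 208.])]
28 [array([312., 107.]), array([244., 217.]), array([379., 217.]), array([311., 217.])]
32 [array([312., 123.]), array([245., 225.]), array([378., 226.]), array([311., 226.])]
```

Relative to the wrist camera the box centre is about (0.556, 0.028), yaw 0.045, and the scoop tilt is about 29°. To enter between the nut columns I want about 50°. I'll push the lip above the nuts (z≈46 mm) against the far wall to pivot it.

{"api": "arm_command", "payload": {
  "commands": [
    [[20,1,0],0,1],
    [[25,1,-15],0,1],
    [[25,1,-20],0,1],
    [[18,1,-15],0,1],
    [[10,0.5,-7],0,1],
    [[0,0,0],0,1]
  ],
  "newtons": 25
}}

```text
clock: 12.55
position: [0.5595, 0.0089, 0.162]
tool_rot: [-3.141, 0.001, 0.046]
force: [-0.5, 1.0, -0.7]
grip_width: 0.0146
finger_force: 39.3
```

{"api": "arm_command", "payload": {
  "commands": [
    [[8,0.4,0],0,1],
    [[8,0.4,1],0,1],
    [[8,0.4,2],0,1],
    [[8,0.4,3],0,1],
    [[0,0,0],0,1]
  ],
  "newtons": 25
}}

```text
clock: 13.05
position: [0.5925, 0.0097, 0.1695]
tool_rot: [-3.141, -0.001, 0.045]
force: [-2.7, -0.0, -0.2]
grip_width: 0.0146
finger_force: 37.8
```

```bash
python3 t.py
```

```text
13.1 [0.5918 0.0097 0.1691] [-1.6  0.8 -0.6] [0.05  0.526 0.052] 37.765472531318665 0.015118736424883318 (251, 388, 'tilt by bar foot', np.float64(42.0), 'by bar top', np.float64(-20.0))
```

{"api": "arm_command", "payload": {
  "commands": [
    [[8,0.4,3],0,1],
    [[8,0.4,3],0,1],
    [[7,0.3,3],0,1],
    [[0,0,0],0,1]
  ],
  "newtons": 25
}}

```text
clock: 13.5
position: [0.6156, 0.0108, 0.1782]
tool_rot: [-3.141, -0.001, 0.045]
force: [-1.1, -0.6, -1.0]
grip_width: 0.0147
finger_force: 35.2
```

```bash
python3 t.py
python3 - <<'E'
import cv2,numpy as np
a=cv2.imread("pics/last.png").astype(int)
b,g,r=a[...,0],a[...,1],a[...,2]; pink=(r-g>35)&(b-g>5)
for col in (210,230,395,405): 
    q=np.where(pink[:330,col])[0]; print(col,q.min() if len(q) else None)
print((cv2.cvtColor(a.astype(np.uint8),cv2.COLOR_BGR2GRAY)[130:290:4,270]).tolist())
E
```

```text
13.55 [0.6149 0.0107 0.1779] [-1.  -1.4 -0.8] [-0.019  0.489  0.037] 35.18770694732666 0.014786527564611482 (274, 399, 'tilt by bar foot', np.float64(51.0), 'by bar top', np.float64(-20.0))
210 165
230 166
395 None
405 None
[142, 137, 141, 140, 145, 141, 142, 138, 135, 112, 127, 131, 119, 126, 138, 136, 141, 130, 112, 88, 87, 86, 87, 84, 84, 83, 87, 82, 83, 83, 84, 81, 82, 85, 91, 119, 104, 105, 103, 124]
```

Tilt ≈48°, lip against the far wall. Backing above the nuts to the column gap, then lowering the lip to the floor.

{"api": "arm_command", "payload": {
  "commands": [
    [[-20,-1.5,3],0,1],
    [[-30,-2,0],0,1],
    [[-30,-2,0],0,1],
    [[-20,-1.5,0],0,1],
    [[0,0,0],0,1],
    [[0,0,-10],0,1],
    [[0,0,-15],0,1],
    [[0,0,-12],0,1],
    [[0,0,0],0,1]
  ],
  "newtons": 30
}}

```text
clock: 14.45
position: [0.5145, 0.0038, 0.1422]
tool_rot: [-3.141, 0.002, 0.045]
force: [0.3, 0.1, 1.4]
grip_width: 0.0148
finger_force: 35.7
```

{"api": "arm_command", "payload": {
  "commands": [
    [[0,0,-3],0,1],
    [[0,0,-2],0,1],
    [[0,0,0],0,1]
  ],
  "newtons": 30
}}

```text
clock: 14.75
position: [0.5147, 0.0037, 0.1389]
tool_rot: [-3.142, -0.0, 0.045]
force: [0.9, -0.2, 0.6]
grip_width: 0.0147
finger_force: 35.7
```

```bash
cat > n.py <<'E'
from t import *
f=grab_frame("wrist"); s=bot.observe(); print(s["clock"],s["position"].round(4),s["force"].round(1),s["finger_force"].__round__(1),tilt(f,s))
cv2.imwrite("pics/last.png",f["image"][:,:,::-1])
im=f["image"].astype(int); r,g,b=im[...,0],im[...,1],im[...,2]
brown=((r-b>25)&(r-g>15)&(r<150)&(b<60)).astype(np.uint8); n,l,st,c=cv2.connectedComponentsWithStats(brown)
for k in range(1,n):
    if st[k,4]>60: print("nut",st[k],((ray(f,c[k],.0165)[:2]-[.5512,.028])*1000).round())
E
python3 n.py
```

```text
14.8 [0.5147 0.0037 0.1391] [0.7 0.3 1.9] 35.7 (231, 390, 'tilt by bar foot', np.float64(34.0), 'by bar top', np.float64(-20.0))
nut [ 316   45   38   40 1100] [ 66. -34.]
nut [ 266   48   38   40 1071] [63. -2.]
nut [ 211   63   39   40 1121] [53. 33.]
nut [206 125  37  38 949] [14. 37.]
nut [212 198  33  35 842] [-35.  34.]
nut [265 237  29  18 312] [-55.  -1.]
```

```bash
cat > asc.py <<'E'
import cv2,numpy as np,sys
def asc(path="pics/last.png",x0=180,x1=430,y0=0,y1=320,sx=6,sy=10):
    a=cv2.imread(path).astype(int); b,g,r=a[...,0],a[...,1],a[...,2]
    c=np.full(a.shape[:2],'.'); gray=a.mean(2); c[gray<110]='-'; c[gray<60]='#'
    c[(r-g>35)&(b-g>5)]='p'; c[(r-b>25)&(r-g>15)&(r<150)&(b<60)]='N'
    for y in range(y0,y1,sy): print(f"{y:3d}","".join(c[y,x0:x1:sx]))
asc()
E
python3 asc.py
```

```text
0 ------------------------------------ppp...
 10 ---------------------------#-------pppp...
 20 pppppppppppppppppppppppppppppppppp-pppp---
 30 pppppppppppppppppppppppppppppppppppppp----
 40 pppppppppppppppppppppppppppppppppppppp----
 50 ppppppppppppppppNNNpppppNNNN-ppppppppp----
 60 pppppppppppppppNNNNNNppNNN.NNppppppppp----
 70 -pppppNNNNNppppNNNNNNppNNNNNNppppppppp----
 80 -pppppN-.NNNppp-NNNNppppNNNNpppppppppp----
 90 -pppppNNNNN#pppppppppppppppppppppppppp----
100 -pppppp-NNNppppppppppppppppppppppppppp----
110 -ppppppppppppppp---ppppp--pppppppppppp----
120 -ppppppppppppp.................ppppppp----
130 -pppppNNNNppp...................p-pppp----
140 --pppNNNNN#pp-..................p-ppp-----
150 --pppNNNNN#p-.-.................p-ppp-----
160 --ppppNNN-pp-.-.................--ppp-----
170 --pppppppppp-.--................--ppp-----
180 --pppppppppp-.--................--ppp-----
190 --pppppppppp----................---pp-----
200 --pppppNNNpp-----...............---pp-----
210 --ppppNNNNN-------...............--pp-----
220 --ppppN-.NN-----------.------.--.--p------
230 ---ppppNNNpp------...---...-------ppp-----
240 ---ppppppppppp-N--..#####--pppppp-pp------
250 ---ppppppppppppNNNNp#####ppppppppp-p------
260 ---ppppppppppppppppp#####ppppppppppp------
270 ---ppppppppppppppppp#####ppppppppppp-----.
280 ------ppppppppppppp-######pppppppppp-----.
290 ----pppppppppppp----#######---pppppp......
300 --pppp-p-ppppppp--#########---pppppp......
310 ppppppppppppp##---#########---###ppp......
```

The colour map shows the lip (row ~118) rode over nuts n2 and n5, with the bowl on top of them. I'll lift, re-tilt on the far wall, and re-measure the nuts with the scene camera.

{"api": "arm_command", "payload": {
  "commands": [
    [[0,0,10],0,1],
    [[0,0,20],0,1],
    [[20,1,0],0,1],
    [[25,1,0],0,1],
    [[15,1,0],0,1],
    [[10,0.5,2],0,1],
    [[10,0.5,3],0,1],
    [[10,0.5,3],0,1],
    [[10,0.5,4],0,1],
    [[8,0.4,3],0,1],
    [[0,0,0],0,1]
  ],
  "newtons": 30
}}

```text
clock: 15.9
position: [0.6232, 0.0091, 0.1843]
tool_rot: [-3.142, -0.001, 0.045]
force: [-1.5, -1.1, -0.9]
grip_width: 0.0151
finger_force: 31.1
```

```bash
cat > sn.py <<'E'
from t import *
f=grab_frame("wrist"); s=bot.observe(); print(s["clock"],s["position"].round(4),s["force"].round(1),s["moment"].round(2),tilt(f,s))
cv2.imwrite("pics/last.png",f["image"][:,:,::-1])
f=grab_frame("scene"); cv2.imwrite("pics/lasts.png",f["image"][:,:,::-1])
im=f["image"].astype(int)[230:345,270:400]; r,g,b=im[...,0],im[...,1],im[...,2]
brown=((r-b>25)&(r-g>10)&(r<150)&(b<60)&(g<75)).astype(np.uint8); n,l,st,c=cv2.connectedComponentsWithStats(brown)
for k in range(1,n):
    if st[k,4]>15: print("nut",st[k],((ray(f,c[k]+[270,230],.0165)[:2]-[.5536,.030])*1000).round())
E
python3 sn.py
```

```text
15.95 [0.6225 0.0091 0.184 ] [-1.9 -0.1 -0.7] [ 0.04  0.52 -0.01] (283, 403, 'tilt by bar foot', np.float64(55.0), 'by bar top', np.float64(-20.0))
nut [ 46  15  70  76 717] [-39.   6.]
nut [69 35 11 11 92] [-38. -41.]
nut [81 45 12 11 97] [-49.  -3.]
nut [ 52  47  18  20 171] [ 12. -14.]
nut [15 55  9 17 40] [ 98. -47.]
nut [37 66 12 12 94] [64. -1.]
nut [30 82 16 23 67] [95. 40.]
```

Run:
```python
from h import *
import pickle
a=cv2.imread("pics/lasts.png").astype(int); b,g,r=a[...,0],a[...,1],a[...,2]
br=((r-b>25)&(r-g>10)&(r<150)&(b<60)&(g<75))
for y in range(258,306,2): print(y,"".join("N" if v else "." for v in br[y,300:372:1]))
fs=pickle.load(open("f0.pkl","rb"))["scene"]
for n,X in [("n2",(2.7,-35)),("n5",(13,-3)),("n1",(-38.6,-40))]: print(n,proj(fs,[(X[0]+553.6)/1000,(X[1]+30)/1000,.0165]))
for p in [(326,281),(336,291),(334,282),(327,292)]: print(p,((ray(fs,p,.0165)[:2]-[.5536,.030])*1000).round())
```

```text
258 .......................................................NNNNNNNNNN.......
260 .........................................................NNNNNNNNNN.....
262 ..........................................................NNNNNNNNNNN...
264 ...........................................................NNNNNNNNNNN..
266 .........................................NNNNNNN..............NNNNNNNNNN
268 .......................................NNNNNNNNNN...............NNNNNNNN
270 .......................................NNNNNNNNNNN...............NNNNNNN
272 .......................................NNNNNNNNNN..................NNNNN
274 .........................................NNNNNNN....................NNNN
276 .....................................................NNNNNNNN.........NN
278 ...........................NNNN.....................NNNNNNNNNNN.........
280 .........................NNNNNNN...................NNNNNNNNNNNN.........
282 ........................NNNNNNNN....................NNNNNNNNNN..........
284 ......................NNNNNNNNNN......................NNNNNNN...........
286 ..................
[... 234 characters left out ...]
.......NNNNNNNNNNN...............NNNNNN.NNNNN.NNN..
294 .............................NNNNNNNNNN...............NNNNNNNNNNNN......
296 ............NNN................NNNNN..................NNNNNNNNNN........
298 ..........NN..NNN......................................NNNNN............
300 .........NNNNNNNNN....................NNNNNNN.......NNN.................
302 .......NNNNNNNNNNNN.................NNNNN..NNNNNNNNN....................
304 ........NNNNNNNNNN..................NNNNNNNNNNNN........................
n2 [[329.54172369 279.28227065]]
n5 [[332.53838953 291.45666725]]
n1 [[344.26969287 270.28087716]]
(326, 281) [ 12. -35.]
(336, 291) [ 6. -0.]
(334, 282) [ -2. -23.]
(327, 292) [24. -8.]
```

{"api": "arm_command", "payload": {
  "commands": [
    [[-10,-0.5,0],0,1],
    [[-30,-1.5,0],0,1],
    [[-35,-1.5,0],0,1],
    [[-24,-1,0],0,1],
    [[-5,0,0],0,1],
    [[0,0,-10],0,1],
    [[0,0,-15],0,1],
    [[0,0,-8],0,1],
    [[0,0,-5],0,1],
    [[0,0,-4],0,1],
    [[0,0,-3],0,1],
    [[0,0,0],0,1]
  ],
  "newtons": 40
}}

```text
clock: 17.2
position: [0.5185, 0.0046, 0.1387]
tool_rot: [-3.142, 0.0, 0.045]
force: [-0.3, -1.0, -1.6]
grip_width: 0.0143
finger_force: 39.1
```

```bash
python3 n.py; python3 -c "
from asc import asc
" | head -36
```

```text
17.25 [0.5186 0.0046 0.1389] [ 0.1  0.5 -0.5] 39.1 (273, 396, 'tilt by bar foot', np.float64(51.0), 'by bar top', np.float64(-20.0))
nut [ 317   51   38   40 1098] [ 66. -34.]
nut [ 267   54   38   40 1073] [63. -2.]
nut [ 212   69   39   40 1131] [53. 32.]
nut [ 207  131   37   38 1016] [14. 37.]
nut [268 138  35  35 868] [13. -3.]
nut [312 138  35  35 897] [ 13. -33.]
nut [213 203  34  35 847] [-34.  34.]
  0 ppppppppppppppppppppppppppppppppppppppp...
 10 ---------------p-----p--------p-----ppp...
 20 --------------------N-----p--------pppp...
 30 ppppppppppppppppppppppppppppppppppppppp---
 40 ppppppppppppppppppppppppppppppppppppppp---
 50 ppppppppppppppppppppppppppppppppppppppp---
 60 -pppppppppppppppNNNNppppNNNNNppppppppp----
 70 -pppppp-NNpppppNN.-NNppNNN.NNNpppppppp----
 80 -pppppNNNNNNpppNNNNNNpp-NNNNNppppppppp----
 90 -pppppNN.NNNppppNNN#ppppppNppppppppppp----
100 -ppppp-NNNNNpppppppppppppppppppppppppp----
110 -ppppppppppppppppppppppppppppppppppppp----
120 -ppppppppppppppppppppppppppppppppppppp----
130 --pppppppppppppppppppppppppppppppppppp----
140 --pppNNNNNNpppppNNNNpppp--Nppppppppppp----
150 --pppNN.NNNppppNNNNNNpNNNNNNpppppppppp----
160 --ppp-NNNNNppppNN.NN#pNNNNNNppppppppp-----
170 --ppppppppppppppNNNNppppNNNpppppppppp-----
180 --ppppppppppppp................pppppp-----
190 --pppppppppppp.................-ppppp-----
200 --pppppppppppp.-...............-ppppp-----
210 ---ppp-NNNNpp---...............-p-ppp-----
220 ---pppNNNNN#p----...............p-ppp-----
230 ---pppNNNNNpp----...............--ppp-----
240 ---pppppppppp-----..............--ppp-----
250 ---ppppppppp.------.............---pp-----
260 ---ppppppppp-----------------------p------
270 ---ppppppppp.....................--p------
280 ---pppppppppp-..-...#####--------ppp-----.
290 -------ppppppppp----#####-#---pppppp-----.
300 ---ppppppppppppp--#######-#---pppppp......
310 ppppppppppppp###--#p#####-#---###ppp......
```

The map shows the lip on the floor at row 178, directly behind two nuts with two more ahead, so all four are within the scoop's width. Driving forward.

{"api": "arm_command", "payload": {
  "commands": [
    [[0,0,-1.5],0,1],
    [[4,0.2,0],0,1],
    [[6,0.3,0],0,1],
    [[6,0.3,0],0,1],
    [[6,0.3,0],0,1],
    [[6,0.3,0],0,1],
    [[6,0.3,0],0,1],
    [[6,0.3,0],0,1],
    [[6,0.2,0],0,1],
    [[0,0,0],0,1]
  ],
  "newtons": 40
}}

```text
clock: 18.25
position: [0.5651, 0.0069, 0.1373]
tool_rot: [-3.141, -0.0, 0.045]
force: [0.2, 0.4, -1.4]
grip_width: 0.0145
finger_force: 39.1
```

```bash
python3 n.py; python3 asc.py | head -32
```

```text
18.3 [0.5646 0.0068 0.1372] [ 0.1 -0.3 -2. ] 39.1 (273, 396, 'tilt by bar foot', np.float64(51.0), 'by bar top', np.float64(-20.0))
nut [ 265  101   41   75 2006] [70. -1.]
nut [ 305  101   52   73 2014] [ 72. -31.]
nut [217 144  37  36 965] [53. 32.]
nut [211 201  36  35 874] [14. 37.]
nut [217 267  34  33 810] [-34.  34.]
nut [328 292   6  16  71] [-43. -38.]
  0 ..................................--------
 10 ....................................----..
 20 ..........................................
 30 ..........................................
 40 ..........................................
 50 ..........................................
 60 ..........................................
 70 ..........................................
 80 ..........................................
 90 pppppppppppppppppppppppppppppppppppppp....
100 -pp--------------------------------ppp----
110 -pppppppppppppppNNNNNpppNNNNNNpppppppp----
120 -ppppppppppppppNNNNNN-ppNNNNNNpppppppp----
130 --ppppppppppppppNNNNNpppNNNNN-pppppppp----
140 --pppppppppppppppNpppppNNN-ppppppppppp----
150 --pppppNNNNNpppNNNNNpNNNNNNppppppppppp----
160 --pppppN--NNNp-NNNNN-NNNNNNppppppppppp----
170 --pppppNNNNNpppNNNN#ppNNNNpppppppppppp----
180 --ppppppp-ppppp................pppppp-----
190 --pppppppppppp.................-ppppp-----
200 --pppppp-ppppp-................-ppppp-----
210 ---pppNNNNNpp-.-...............-p-ppp-----
220 ---pppN--NNNp----...............p-ppp-----
230 ---pppNNNN#pp----...............--ppp-----
240 ---pppppppppp-----..............---pp-----
250 ---ppppppppp.-----..............---pp-----
260 ---ppppppppp-----------------------p------
270 ---pppppNNNp.....................--p------
280 ---ppppNNNNNp.......-####--------p-p-----.
290 ----pppN.-NNpppp--#-#####-#--ppppppp------
300 ----ppppp-pppppN--#######N#---pppppp------
310 ----ppppppppp##---#######p#---###ppp-----.
```

All four nuts are ahead of the lip in two columns, near the far wall. Now flattening the scoop: down and back with the lip on the floor.

{"api": "arm_command", "payload": {
  "commands": [
    [[0,0,0],0,0.65],
    [[0,0,0],0,0.65],
    [[-5,-0.2,-1.5],0,0.65],
    [[-5,-0.2,-1.5],0,0.65],
    [[-5,-0.2,-1.5],0,0.65],
    [[-5,-0.2,-2],0,0.65],
    [[-5,-0.2,-2],0,0.65],
    [[-5,-0.3,-2],0,0.65],
    [[0,0,0],0,0.65]
  ],
  "newtons": 30
}}

```text
clock: 19.2
position: [0.5339, 0.0054, 0.1272]
tool_rot: [3.142, -0.0, 0.045]
force: [-1.4, 0.6, 9.6]
grip_width: 0.015
finger_force: 22.7
```

```bash
python3 n.py; python3 asc.py | head -32
```

```text
19.25 [0.5342 0.0055 0.1273] [-3.2 -0.4  8.7] 22.7 (261, 398, 'tilt by bar foot', np.float64(47.0), 'by bar top', np.float64(-20.0))
nut [ 261   45   45   84 2490] [70. -1.]
nut [ 321   45   40   45 1326] [ 83. -36.]
nut [ 304   88   39   39 1170] [ 59. -26.]
nut [ 210   93   40   41 1161] [53. 32.]
nut [ 205  156   38   38 1023] [14. 37.]
nut [211 229  36  35 904] [-34.  34.]
nut [266 271  29  15 250] [-57.  -1.]
  0 ..........................................
 10 ..........................................
 20 pppppppppppppppppppppppppppppppppppppppp..
 30 ppppppppppppppppppppppppppppppppppppppp...
 40 ------------------------------------ppp...
 50 ppppppppppppppppNNNNpppppNNNNpppppppppp---
 60 pppppppppppppppNNNNNNpppNNNNNNppppppppp---
 70 pppppppppppppppNNNNNNpppNNNNNN-pppppppp---
 80 ppppppppppppppppNNNNNppp-NNNNNppppppppp---
 90 pppppppppppppppp-Npppp-NNNppppppppppppp---
100 ppppppNNNNNpppNNNNNNpNNNNNNpppppppppppp---
110 pppppNN-.NNNppNNNNNNpNNNNNN-ppppppppppp---
120 -pppppNNNNNNppNNNNNNppNNNNNpppppppppppp---
130 -ppppppNNNNppppppppppppppppppppppppppp----
140 -ppppppppppppppppppppppppppppppppppppp----
150 -ppppppppppppppppppppppppppppppppppppp----
160 -pppppNNNNppppp................ppppppp----
170 -ppppNNNNNNppp..................pppppp----
180 -ppppN--NN#pp--................-pppppp----
190 -pppppNNNNppp--.................pppppp----
200 --ppppppppppp---................p-pppp----
210 --ppppppppppp----...............--pppp----
220 --ppppppppppp----...............--pppp----
230 --pppppNNNpp------..............---pp-----
240 --ppppNNNNN-------...............--pp-----
250 --ppppN--NNN-----------------------pp-----
260 --pppppNNN-p.-.......---...--....--pp-----
270 ---ppppppppppp.---..#####--Npppppp-pp-----
280 ---ppppppppppppNNNNN#####pppppppppppp-----
290 ---ppppppppppppppppp#####pppppppppppp-----
300 ---ppppppppppppp--#p#####p#---ppppppp-----
310 --pppppppppp###---#-########--###pppp-----
```

{"api": "arm_command", "payload": {
  "commands": [
    [[6,0.3,1],0,0.65],
    [[6,0.3,0],0,0.65],
    [[6,0.3,0],0,0.65],
    [[0,0,0],0,0.636],
    [[0,0,-1],0,0.636],
    [[-4,-0.2,-2],0,0.636],
    [[-4,-0.2,-2],0,0.636],
    [[-4,-0.2,-2],0,0.636],
    [[-4,-0.2,-2.5],0,0.636],
    [[0,0,0],0,0.636]
  ],
  "newtons": 30
}}

```text
clock: 20.25
position: [0.5357, 0.0055, 0.118]
tool_rot: [3.142, 0.001, 0.045]
force: [0.2, 0.9, 0.5]
grip_width: 0.0153
finger_force: 0.0
```

```bash
python3 n.py; python3 asc.py | sed -n 5,30p
```

```text
20.3 [0.5362 0.0055 0.1183] [ 0.7 -0.1  0.1] 0.0 (290, 310, 'tilt by bar foot', np.float64(59.00000000000001), 'by bar top', np.float64(57.00000000000001))
nut [ 259   45   47   87 2611] [70. -1.]
nut [ 321   45   41   47 1416] [ 83. -35.]
nut [ 304   90   40   40 1243] [ 59. -26.]
nut [ 207   95   40   42 1219] [53. 33.]
nut [ 201  160   37   39 1021] [14. 38.]
nut [208 234  32  37 875] [-34.  35.]
nut [295 302   9  18  62] [-75. -17.]
 40 -------------------------------------ppp..
 50 ppppppppppppppppNNNNppppp-NNN-ppppp-pppp--
 60 pppppppppppppppNNNNNNpppNNNNNNNppppppppp--
 70 pppppppppppppppNNNNNNpppNNNNNNNppppppppp--
 80 pppppppppppppppNNNNNNpppNNNNNNpppppppppp--
 90 pppppppppppppppppNpppppNN-pN-ppppppppppp--
100 ppppppNNNNppppNNNNNNpNNNNNNpppppppppppp---
110 pppppNNNNNN-p-NNNNNNpNN-NNNNppppppppppp---
120 pppppNNNNNNNppNNNNNNpNNNNNNpppppppppppp---
130 ppppppNNNN#pppppNNNppppp-pppppppppppppp---
140 ppppppppppppppppppppppppppppppppppppppp---
150 pppppppppppppp...............pppppppppp---
160 pppppp-Nppppp.................ppppppppp---
170 -pppNNNNNNpp-................-ppppppppp---
180 -pppNN.NNN-p--...............-ppppppppp---
190 -pppNNNNN#pp--...............-pppppppp----
200 -ppppppppppp--...............-pppppppp----
210 -ppppppppppp--..............---ppppppp----
220 -ppppppppppp--..............--pppppppp----
230 -pppppppppp---..............---ppppppp----
240 --ppppNNNN----..............--ppp-pppp----
250 --pppNNNNN#---..............---pp-pppp----
260 --pppNN.NN--------.........---ppp-pppp----
270 --pppppNNp...---..------------ppppppp-----
280 --pppppppppppppp.##-....-----pppppppp-----
290 --pppppppppppppp--###-pppp--ppppppppp-----
```

The grip reads 0 N, so the bar slipped out of the pads. I'll use the last picture on a composite view.

Run:
```python
from h import *
import pickle
f=grab_frame("wrist"); g=grab_frame("scene"); s=grab_frame("side"); pickle.dump((f,g,s),open("f4.pkl","wb"))
A=cv2.resize(f["image"][30:450,140:500],(480,560)); B=cv2.resize(s["image"][170:280,280:390],(300,300),interpolation=cv2.INTER_CUBIC); C=cv2.resize(g["image"][190:340,270:420],(300,300),interpolation=cv2.INTER_CUBIC)
im=np.zeros((600,780,3),np.uint8); im[:560,:480]=A; im[:300,480:]=B; im[300:,480:]=C
cv2.imwrite("pics/z.png",im[:,:,::-1])
```

```text
(no output)
```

View pics/z.png

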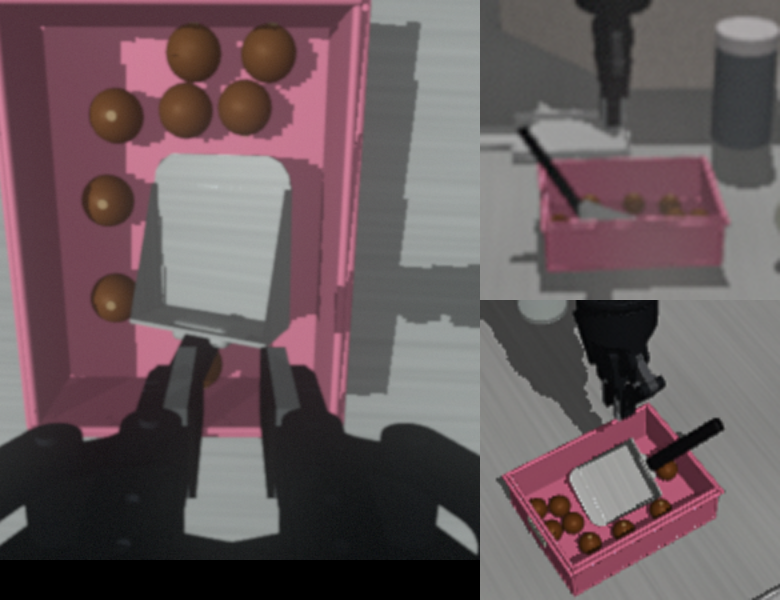

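The scoop dropped out of the fingers and lies in the box behind the four nuts. Its lip is at (222,155), the back wall at (131,320)-(262,347), and the bar rises to scene (389,252). No nuts are spilled. This nearly flat pose is useful, so I'll fit it and regrasp in place.

Run:
```python
from h import *
import pickle
from scipy.optimize import least_squares
from scipy.spatial.transform import Rotation as Ro
f,g,s=pickle.load(open("f4.pkl","rb"))
W=[((.038,.025,-.011),(271,147)),((.038,-.025,-.011),(342.5,148.5)),((-.041,.036,.016),(238.3,270)),((-.041,-.036,.016),(336.5,290))]
S=[((-.1076,0,.095),(388,253.5)),((-.0434,0,.0032),(355,272)),((-.041,-.036,.016),(344,261)),((-.041,.036,.016),(358.5,285)),((.038,-.025,-.011),(316.5,279)),((.038,.025,-.011),(329,300.5))]
D=[((-.1076,0,.095),(296.1,218)),((-.0434,0,.0032),(316.7,247.7))]
def P(fr,L,v,off):
    m=np.array([a for a,_ in L]); px=np.array([b for _,b in L]); R=Ro.from_rotvec(v[3:]).as_matrix()
    return (proj(fr,m@R.T+v[:3]+off)-px)
def res(v): return np.r_[P(f,W,v,0).ravel(),2*P(g,S,v,[.0024,.0019,0]).ravel(),P(s,D,v,0).ravel()]
for x0 in ([.56,0,.02,0,0,0],[.56,0,.02,0,.3,0],[.56,0,.02,0,-.3,0]):
    r=least_squares(res,x0,loss="soft_l1"); v=r.x; R=Ro.from_rotvec(v[3:])
    print(v[:3].round(4),"rpy",R.as_euler("xyz").round(3),"cost",r.cost.round(1))
print(P(f,W,v,0).round(1).tolist(),P(g,S,v,[.0024,.0019,0]).round(1).tolist(),P(s,D,v,0).round(1).tolist())
for n,q in [("lip",(.038,0,-.012)),("lipL",(.03,.036,-.012)),("heelL",(-.041,.036,-.012)),("heelR",(-.041,-.036,-.012)),("grip",(-.087,0,.0655)),("grip+8",(-.0916,0,.072)),("top",(-.1076,0,.095))]: print(n,(R.apply(q)+v[:3]).round(4))
print(bot.observe()["position"],bot.observe()["tool_rot"])
```

```text
[0.5504 0.0149 0.0284] rpy [-0.538  0.077  0.042] cost 39.5
[0.5504 0.0149 0.0284] rpy [-0.538  0.077  0.042] cost 39.5
[0.5504 0.0149 0.0284] rpy [-0.538  0.077  0.042] cost 39.5
[[3.5, 0.8], [0.5, -1.3], [-0.5, 1.9], [-0.3, 0.1]] [[0.5, -1.0], [-2.7, 0.9], [0.7, -2.6], [2.5, 1.9], [-2.0, 2.5], [-3.3, 0.8]] [[-0.3, -2.3], [0.2, 0.5]]
lip [0.5877 0.0103 0.0152]
lipL [ 0.5771  0.0408 -0.0026]
heelL [0.5063 0.0378 0.0029]
heelR [ 0.5118 -0.0238  0.0397]
grip [0.4667 0.045  0.0912]
grip+8 [0.4624 0.0481 0.0971]
top [0.4474 0.0593 0.118 ]
[0.53667729 0.00560053 0.118484  ] [-3.14152269e+00 -3.12343359e-04  4.47109227e-02]
```

The fit shows the scoop rolled about 31° onto a nut, with the bar at about (0.465, 0.046, 0.093). I'll open above it, come down around the bar, and let the pads square it up.

{"api": "arm_command", "payload": {
  "commands": [
    [[0,0,20],0,0.5],
    [[0,0,35],0,-1],
    [[-20,8,10],0,-1],
    [[-30,16,0],0,-1],
    [[-22,16,0],0,-1],
    [[0,0,-25],0,-1],
    [[0,0,-30],0,-1],
    [[0,0,-30],0,-1],
    [[0,0,-24],0,-1],
    [[0,0,0],0,-1]
  ],
  "newtons": 30
}}

```text
clock: 21.45
position: [0.463, 0.0455, 0.0723]
tool_rot: [3.141, 0.004, 0.045]
force: [0.3, -0.4, -0.2]
grip_width: 0.0855
finger_force: 0.0
```

```bash
python3 n.py
python3 - <<'E'
from asc import asc
E
python3 -c "
import asc" >/dev/null
python3 - <<'E'
import cv2,sys,io,contextlib
with contextlib.redirect_stdout(io.StringIO()):
    from asc import asc
asc(x0=120,x1=520,y0=0,y1=420,sx=7,sy=12)
E
```

```text
21.5 [0.4639 0.0455 0.0738] [ 0.3 -0.8  1.2] 0.0 (132, 152, 'tilt by bar foot', np.float64(-11.0), 'by bar top', np.float64(69.0))
nut [ 255   18   50   56 1862] [14. 38.]
nut [ 260  124   42   49 1462] [-34.  35.]
nut [367 217  15  22 102] [-75. -16.]
  0 .ppp-###ppppppppppppppppppppp.............
 10 .ppp-###ppppppppppppppppppp...............
 20 .ppp###-pppppppNNNNppppppp................
 30 .ppp-###ppppppNNNNNNNpppp.................
 40 .ppp--##pppppNNN..NNNppp--................
 50 .ppp----pppppNNNNNNNN-pp--................
 60 ..pp--##ppppppNNNNNN#ppp--................
 70 ..ppp#--ppppppp#NN#pppp---................
 80 ..ppp-##-pppppppppppppp--.................
 90 ..ppp--#-pppppppppppppp--.................
100 ..ppp----ppppppppppppp---.................
110 ..ppp--#-ppppppppppppp---.................
120 ..ppp----ppppppppppppp---.................
130 ..ppp----ppppppNNNNNp-----................
140 ...pp----pppppNNNNNNN----.................
150 ...pp----pppppNNN.NN----..................
160 ...pp--#-ppppp#NNNNN------................
170 ...pp----pppppppNNN#ppppppp.........------
1
[... 2161 characters left out ...]
-------
288 .........................-######.........---------.-------
300 ........................-######-......................----
312 ......--##..............#######...............##---......-
324 ...#---###.............#######................####--#.....
336 .##--#####............#######.................#####--##...
348 #---######...........#######-.................######---#-.
360 ---#######..........########..................########--##
372 #--######-.........-#######....................######--###
384 #########...........######.....................-##########
396 ########...............--.......................-#########
408 #######..........................................#########
```

{"api": "arm_command", "payload": {
  "commands": [
    [[0,0,0],0,0.3],
    [[0,0,0],0,0.5],
    [[0,0,0],0,0.8],
    [[0,0,0],0,1],
    [[0,0,0],0,1],
    [[0,0,0],0,1],
    [[0,0,0],0,1],
    [[0,0,0],0,1],
    [[0,0,6],0,1],
    [[0,0,10],0,1],
    [[0,0,14],0,1],
    [[0,0,15],0,1],
    [[0,0,0],0,1],
    [[0,0,0],0,1]
  ],
  "newtons": 40
}}

```text
clock: 22.9
position: [0.4646, 0.0456, 0.1197]
tool_rot: [-3.141, -0.001, 0.045]
force: [0.6, -0.6, -0.5]
grip_width: 0.0113
finger_force: 39.2
```

```bash
sed -i '$d' asc.py; python3 n.py
python3 - <<'E'
from asc import asc
asc(x0=120,x1=520,y0=0,y1=420,sx=7,sy=12)
E
```

```text
22.95 [0.4643 0.0455 0.1193] [ 0.9  0.5 -1.3] 38.8 (220, 240, 'tilt by bar foot', np.float64(29.000000000000004), 'by bar top', np.float64(69.0))
nut [279   0  35  14 341] [45. 34.]
nut [334   0  32  11 212] [47.  2.]
nut [383   0  29   8 150] [ 49. -25.]
nut [241  37  38  36 791] [18. 53.]
nut [351 212  13  11 106] [-78. -11.]
  0 .............pp##-pppppNNNNNNppNNNNNppNNNNNppppppppppppp--
 12 .............pp-#-ppppppNN#pppppppppppppppppppppppppppp---
 24 .............pp-##ppppppppppppppppppppppppppppppppppppp---
 36 ..............pp--pp-pppppppppppppppppppppppppppppppppp---
 48 ..............pp-##NNNNpppppppppppppppppppppppppppppppp---
 60 ..............pp-#NNNN#-ppppppp......pppppppppppppppppp---
 72 ..............pp--#####p-.............pppppppppppppppp----
 84 ..............pp--ppp-................-ppppppppppppppp---.
 96 ..............pp--ppp-................-ppppppppppppppp---.
108 ..............pp--ppp-................-ppppppppppppppp---.
120 ..............pp--ppp-.................-pppppppppppppp---.
132 ..............pp--ppp--................-#-ppppppppppp---..
144 ..........
[... 734 characters left out ...]
...----
288 ...........................#####..........................
300 .......................--######--.........................
312 ....................###--######---##......................
324 ...................-##--########--###.....................
336 ...................####-########--###.....................
348 .........-##.....-#####################.....###...........
360 .....-#######-############################-#######-.......
372 ..-###################################################....
384 #########################################################.
396 ##########################################################
408 ########################........##########################
```

The grip is odd: width 11 mm and the bowl still rolled. The clean fix is to set the scoop down in the ladle rest, let it settle flat, and regrasp it. Carrying it there.

{"api": "arm_command", "payload": {
  "commands": [
    [[0,0,25],0,1],
    [[0,0,40],0,1],
    [[0,10,15],0,1],
    [[-6,28,0],0,1],
    [[-8,35,0],0,1],
    [[-9,38,0],0,1],
    [[-9,38,0],0,1],
    [[-8,35,0],0,1],
    [[-8,28,0],0,1],
    [[-4,14,0],0,1],
    [[0,0,0],0,1],
    [[0,0,-25],0,1],
    [[0,0,-30],0,1],
    [[0,0,-25],0,1],
    [[0,0,-10],0,1],
    [[0,0,0],0,1]
  ],
  "newtons": 40
}}

```text
clock: 24.55
position: [0.4121, 0.2706, 0.1084]
tool_rot: [3.14, 0.002, 0.044]
force: [-0.4, 0.4, -0.4]
grip_width: 0.0111
finger_force: 39.0
```

```bash
python3 n.py
python3 - <<'E'
from asc import asc
asc(x0=120,x1=520,y0=0,y1=340,sx=7,sy=12)
E
```

```text
24.6 [0.4125 0.2712 0.1094] [-0.9  0.5 -0.7] 39.1 (248, 403, 'tilt by bar foot', np.float64(41.0), 'by bar top', np.float64(-19.0))
nut [136 408  34  37 587] [-290.  351.]
  0 -------------------.-----.....................--..........
 12 -----------------------.......................-...........
 24 --------------------..........................-...........
 36 ---------------------.........................-...........
 48 --------------------.........................--...........
 60 -----------------.-..........................--...........
 72 -----------------.-..........................-............
 84 ----------------..--.........................-............
 96 --------------....-...................-..-...-............
108 ------------......--..................-..--.--............
120 ----------........-...................-.-...-.............
132 -------...........--.-.................-.--.-.............
144 ------............--.--................-.----.............
156 -----------.......--.-.................-------............
168 ------------------------...............---
[... 198 characters left out ...]
.......
216 ---------------------.-----..####..-..-----...............
228 ----------------------------#####..-...------.............
240 ----------------------------#####..-.....-----------------
252 ----------------------------#####..-.......---------------
264 ---------------------------#####-..-........--------------
276 ---------------------------#####...-..........----...-----
288 ---------------------------#####..........................
300 -------------------------######--.........................
312 --------------------###--######---##......................
324 -------------------###---#######--###.....................
336 -------------------###--########--###.....................
```

{"api": "arm_command", "payload": {
  "commands": [
    [[0,0,-6],0,1],
    [[0,0,-6],0,1],
    [[0,0,0],0,1]
  ],
  "newtons": 40
}}

```text
clock: 24.9
position: [0.4124, 0.2714, 0.0971]
tool_rot: [3.141, 0.0, 0.045]
force: [-0.1, -0.3, -0.5]
grip_width: 0.0108
finger_force: 40.0
```

{"api": "arm_command", "payload": {
  "commands": [
    [[0,0,-5],0,1],
    [[0,0,-5],0,1],
    [[0,0,0],0,1]
  ],
  "newtons": 40
}}

```text
clock: 25.2
position: [0.4122, 0.2715, 0.0868]
tool_rot: [3.141, 0.001, 0.045]
force: [-1.0, 0.8, -0.9]
grip_width: 0.0107
finger_force: 41.4
```

{"api": "arm_command", "payload": {
  "commands": [
    [[0,0,-4],0,1],
    [[0,0,-4],0,1],
    [[0,0,0],0,1]
  ],
  "newtons": 40
}}

```text
clock: 25.5
position: [0.4123, 0.2715, 0.0789]
tool_rot: [3.141, 0.0, 0.045]
force: [0.3, -0.4, -0.6]
grip_width: 0.0109
finger_force: 42.2
```

{"api": "arm_command", "payload": {
  "commands": [
    [[0,0,-4],0,1],
    [[0,0,-4],0,1],
    [[0,0,0],0,1]
  ],
  "newtons": 40
}}

```text
clock: 25.8
position: [0.4123, 0.2716, 0.071]
tool_rot: [3.142, 0.0, 0.045]
force: [0.6, 0.5, 0.5]
grip_width: 0.0114
finger_force: 44.4
```

{"api": "arm_command", "payload": {
  "commands": [
    [[0,0,-4],0,1],
    [[0,0,0],0,0.4],
    [[0,0,0],0,0],
    [[0,0,0],0,-1],
    [[0,0,20],0,-1],
    [[0,0,40],0,-1],
    [[0,0,45],0,-1],
    [[-5,-8,10],0,-1],
    [[0,0,0],0,-1],
    [[0,0,0],0,-1]
  ],
  "newtons": 40
}}

```text
clock: 26.8
position: [0.4074, 0.2633, 0.182]
tool_rot: [3.141, 0.0, 0.045]
force: [0.1, -0.7, 0.9]
grip_width: 0.0854
finger_force: 0.0
```

```bash
python3 n.py
python3 - <<'E'
from asc import asc
asc(x0=180,x1=460,y0=0,y1=330,sx=4,sy=8)
E
```

```text
26.85 [0.4072 0.2634 0.1815] [-0.   0.2  0.2] 0.0 (143, 202, 'tilt by bar foot', np.float64(-6.000000000000001), 'by bar top', np.float64(69.0))
nut [616 111  24  33 621] [-70.  -3.]
nut [ 172  327  103  106 6178] [-306.  311.]
  0 -----------------------------------.....................---...........
  8 ------------------------------------....................--............
 16 ------------------------------------....................--............
 24 ---------------------------------.......................--............
 32 ------------------------------.........................---............
 40 ---------------------------............................---............
 48 -------------------------..............................--.............
 56 -----------------------................................--.............
 64 -----------------.---.--.....................--........--.............
 72 -----------------.---.--.....................--........--.............
 80 -----------------..--.---....................---......---.............
 88 ---------------...----.--..................
[... 1577 characters left out ...]
.........................
264 ----------------------------####......................................
272 --------------------------------......................................
280 --------------------------------......................................
288 --------------------------------......................................
296 --------------------------------......................................
304 --------------------------------......................................
312 ##------------------------------..................................###-
320 ##-----------------------------..................................-####
328 ##NN---------------------------..................................#####
```

```bash
cat > fitflat.py <<'E'
from h import *
from scipy.optimize import least_squares
f=grab_frame("wrist"); s=bot.observe()
g=cv2.cvtColor(f["image"],cv2.COLOR_RGB2GRAY); m=(g<60).astype(np.uint8); m[:, :230]=0; m[:,420:]=0; m[300:]=0
n,l,st,c=cv2.connectedComponentsWithStats(m); k=1+np.argmax(st[1:,4]); ys,xs=np.where(l==k)
t=(xs[ys>ys.max()-12].mean(),ys.max()); b=(xs[ys<ys.min()+12].mean(),ys.min()); print(st[k],t,b)
M=np.array([(-.1105,0,.1055),(-.040,0,.026)])
def X(v,m): c,q=np.cos(v[2]),np.sin(v[2]); return np.c_[v[0]+c*m[:,0]-q*m[:,1],v[1]+q*m[:,0]+c*m[:,1],m[:,2]]
r=least_squares(lambda v:(proj(f,X(v,M))-[t,b]).ravel(),[.49,.265,.0]); v=r.x
print("bowl",v.round(4),"res",r.fun.round(1),"grip+8",X(v,np.array([[-.0916,0,.087]])).round(4)); p=s["position"]
print("delta mm", ((X(v,np.array([[-.0916,0,.0683]]))[0]-p)*1000).round(1),"turn",v[2]-s["tool_rot"][2],s["qpos"][6],s["clock"])
E
python3 fitflat.py
```

```text
[ 283  142   34  124 2768] (np.float64(295.20866141732284), np.int64(265)) (np.float64(306.25), np.int64(142))
bowl [ 0.5002  0.2685 -0.0372] res [-0.1  0.8  0.1 -0.9] grip+8 [[0.4087 0.2719 0.087 ]]
delta mm [   1.6    8.5 -113.1] turn -0.08204762312399419 -2.3307502615108846 26.9
```

The scoop is flat and square in the rest again. Regrasping.

{"api": "arm_command", "payload": {
  "commands": [
    [[1,4,-20],-0.03,-1],
    [[1,4,-25],-0.04,-1],
    [[0,0,-25],0,-1],
    [[0,0,-25],0,-1],
    [[0,0,-18],0,-1],
    [[0,0,0],0,1],
    [[0,0,0],0,1],
    [[0,0,0],0,1],
    [[0,0,0],0,1],
    [[0,0,0],0,1],
    [[0,0,0],0,1],
    [[0,0,10],0,1],
    [[0,0,30],0,1],
    [[0,0,35],0,1],
    [[0,0,30],0,1],
    [[10,-25,0],0.02,1],
    [[10,-35,0],0.02,1],
    [[10,-35,0],0.02,1],
    [[10,-35,0],0.02,1]
  ],
  "newtons": 40
}}

```text
clock: 28.8
position: [0.4496, 0.1402, 0.1752]
tool_rot: [-3.141, -0.001, 0.056]
force: [0.2, 1.1, -1.4]
grip_width: 0.0145
finger_force: 42.1
```

```bash
python3 t.py
```

```text
28.85 [0.451  0.1343 0.1751] [ 2.8 -9.4 -1.2] [-0.312 -0.069  0.004] 42.00486660003662 0.014677253020892851 (161, 375, 'tilt by bar foot', np.float64(4.0), 'by bar top', np.float64(4.0))
```

```bash
cat > sc.py <<'E'
from h import *
f=grab_frame("scene"); cv2.imwrite("pics/lasts.png",f["image"][:,:,::-1])
im=f["image"].astype(int); r,g,b=im[...,0],im[...,1],im[...,2]
br=((r-b>25)&(g-b>5)&(r<150)&(b<60)&(g<75)).astype(np.uint8); br[:230]=0; br[345:]=0; br[:,:270]=0; br[:,400:]=0
n,l,st,c=cv2.connectedComponentsWithStats(br)
for k in range(1,n):
    if st[k,4]>15: print(st[k],c[k].round(),((ray(f,c[k],.0165)[:2]-[.5596,.030])*1000).round())
for y in range(256,324,2): print(y,"".join("N" if v else "." for v in br[y,296:376]))
E
python3 sc.py
```

```text
[339 268  10  10  73] [344. 273.] [-40. -35.]
[358 270  11  10  84] [363. 274.] [-76.  -9.]
[295 288  27  22 279] [309. 297.] [ 59. -15.]
[320 306  11  11  81] [324. 311.] [47. 32.]
256 ................................................................................
258 ................................................................................
260 ................................................................................
262 ................................................................................
264 ................................................................................
266 ................................................................................
268 ...............................................NNN..............................
270 ............................................NNNNNNNN.............NNNNNN.........
272 ...........................................NNNN..NNNN..........NNNNNNNNN........
274 ...........................................NNNN..NNNN.........NNNNNNNNNNN.......
276 ............................................NNNNNNNN...........N
[... 1271 characters left out ...]
....................
308 ...........NNN...........NNN..NNN...............................................
310 ........................NNNNNNNNNN..............................................
312 ........................NNNNNNNNNN..............................................
314 ........................NNNNNNNNN...............................................
316 ...........................NN...................................................
318 ................................................................................
320 ................................................................................
322 ................................................................................
```

Nuts behind are at box x −40 and −76, and the four-nut cluster is still at the front right. Re-tilting to about 27° against the far wall, above the nuts.

{"api": "arm_command", "payload": {
  "commands": [
    [[10,-30,0],-0.01,1],
    [[13,-35,0],0,1],
    [[13,-35,0],0,1],
    [[10,-22,0],0,1],
    [[5,-9,0],0,1],
    [[0,0,0],0,1],
    [[0,0,-20],0,1],
    [[0,0,-25],0,1],
    [[0,0,-17],0,1],
    [[0,0,0],0,1]
  ],
  "newtons": 40
}}

```text
clock: 29.9
position: [0.4989, 0.0121, 0.111]
tool_rot: [-3.141, 0.003, 0.047]
force: [-0.9, -0.2, -2.2]
grip_width: 0.0148
finger_force: 42.1
```

{"api": "arm_command", "payload": {
  "commands": [
    [[7,0.3,0],0,1],
    [[6,0.3,0],0,1],
    [[6,0.3,6],0,1],
    [[6,0.3,7],0,1],
    [[6,0.3,7],0,1],
    [[7,0.3,7],0,1],
    [[7,0.3,7],0,1],
    [[7,0.3,7],0,1],
    [[7,0.3,5],0,1],
    [[6,0.2,4],0,1],
    [[0,0,0],0,1]
  ],
  "newtons": 30
}}

```text
clock: 31.0
position: [0.5663, 0.0135, 0.1628]
tool_rot: [-3.142, -0.001, 0.045]
force: [-2.7, -0.1, -0.7]
grip_width: 0.0147
finger_force: 37.4
```

```bash
python3 t.py;  python3 - <<'E'
from asc import asc
asc()
E
```

```text
31.05 [0.5656 0.0135 0.1624] [-2.2 -0.5 -0.8] [-0.026  0.603 -0.051] 37.36855924129486 0.014399886889542088 (225, 390, 'tilt by bar foot', np.float64(31.0), 'by bar top', np.float64(-20.0))
  0 ...............................-.---....--
 10 ..................................--------
 20 ...................................-----..
 30 ..........................................
 40 ..........................................
 50 ..........................................
 60 ..........................................
 70 ..........................................
 80 ..........................................
 90 pppppppppppppppppppppppppppppppppppppp....
100 pppppppppppppppppppppppppppppppppppppp....
110 p----ppppppppp..................pp-ppp----
120 p----pppppppp...................pp-ppp----
130 p----pppppppp-..................-p--pp----
140 pp---pppppppp...................-p--pp----
150 pp---pppppNN---.................-p--pp----
160 pp---ppppNN.----................-p--pp----
170 pp---pppppNN----................-p--pp----
180 pp---ppppppp-.---...............----pp----
190 pp---ppppppp-.---...............----p-----
200 .p---#NNN#pp-----...............----p-----
210 .p---NNNNN-p------...............---p-----
220 .pp--#NNN#p-......................--p-----
230 .pp---pppppppppppp..-####-.ppppppp-pp-----
240 .pp---pppppppppppppp#####pppppppppppp-----
250 .pp---pppppppppppppp#####pppppppppppp-----
260 .pp---pppppppppppppp#####pppppppppppp-----
270 ..p---pppppppppppppp######NNNpppppppp----.
280 ..p---p##Npppppppppp######NNNpppppppp-----
290 ..p---NNNNNppppppppp######N-ppppppppp----.
300 ..pp--#NNNNppppp--#p#######---pppppp-----.
310 ..pp---ppppp###---#########---###ppp-----.
```

Tilt ≈26°. Back to just behind the cluster, shift right, then down to the floor.

{"api": "arm_command", "payload": {
  "commands": [
    [[-12,-2,0],0,1],
    [[-25,-4,0],0,1],
    [[-20,-3,0],0,1],
    [[-5,-1.5,0],0,1],
    [[0,0,0],0,1],
    [[0,0,-12],0,1],
    [[0,0,-16],0,1],
    [[0,0,-9],0,1],
    [[0,0,-5],0,1],
    [[0,0,-2],0,1],
    [[0,0,0],0,1]
  ],
  "newtons": 40
}}

```text
clock: 32.15
position: [0.5036, 0.003, 0.1183]
tool_rot: [-3.142, 0.0, 0.045]
force: [0.6, -0.4, -1.7]
grip_width: 0.0145
finger_force: 39.0
```

```bash
python3 n.py;  python3 - <<'E'
from asc import asc
asc(y1=280)
E
```

```text
32.2 [0.5037 0.003  0.1185] [ 0.4  0.8 -0.6] 39.0 (220, 390, 'tilt by bar foot', np.float64(29.000000000000004), 'by bar top', np.float64(-20.0))
nut [ 256    0   48   77 2545] [66. -1.]
nut [ 302    0   60   75 2583] [ 69. -30.]
nut [ 201   37   43   45 1383] [53. 32.]
nut [ 170  103   42   42 1247] [16. 52.]
nut [ 179  212   39   37 1076] [-52.  50.]
nut [270 241  27  36 817] [-69.  -7.]
  0 ppppppppppppppNNNNNNNpppNNNNNNNppppppppp--
 10 ppppppppppppppNNNNNNNpppNNNNNNNppppppppp--
 20 pppppppppppppp-NNNNN#pppNNNNNNpppppppppp--
 30 ppppppppppppppppNN#pppp-pNNN#ppppppppppp--
 40 pppppNNNNpppppNNNNNppNNNNNNppppppppppppp--
 50 ppppNNNNNNNppNNNNNNNpNNNNNNNpppppppppppp--
 60 ppppNN.NNNNppNNNNNNNpNNNNNNpppppppppppp---
 70 pppppNNNNN#pppNNNNNpppNNNNppppppppppppp---
 80 ppppppNNNpppppppppppppppppppppppppppppp---
 90 ppppppppppppppppppppppppppppppppppppppp---
100 pppppppppppppp.................pppppppp---
110 NNNNNpppppppp...................ppppppp---
120 NNNNNNppppppp...................-pppppp---
130 NNNNNNppppppp-..................-pppppp---
140 NNN#-ppppppp.--.................-pppppp---
150 pppppppppppp-.-.................-pppppp---
160 pppppppppppp-.--.................p-ppp----
170 pppppppppppp----.................p-ppp----
180 pppppppppppp-----................--ppp----
190 -ppppppppppp-.---................--ppp----
200 -ppppppppppp-.---................--ppp----
210 -ppppppppppp---------.------.------ppp----
220 -NNNNNpppppp------...###-..-------pppp----
230 #NNNNNNpppppppppppp-#####--pppppp-pppp----
240 -NNNNNpppppppppppppp#####ppppppppp-ppp----
250 -pppppppppppppppNNNN#####ppppppppp-pp-----
260 --pppppppppppppNNNNN#####ppppppppp-pp-----
270 --ppppppppppppppNNNN#####pppppppppppp-----
```

{"api": "arm_command", "payload": {
  "commands": [
    [[0,0,-1.5],0,1],
    [[6,0.3,0],0,1],
    [[6,0.3,0],0,1],
    [[-3,-0.1,-5],0,1],
    [[-3,-0.1,-5],0,1],
    [[-3,-0.1,-5],0,1],
    [[0,0,0],0,1]
  ],
  "newtons": 35
}}

```text
clock: 32.9
position: [0.5057, 0.0032, 0.1013]
tool_rot: [3.142, 0.001, 0.045]
force: [0.8, 0.0, 0.7]
grip_width: 0.0141
finger_force: 38.6
```

```bash
python3 n.py;  python3 - <<'E'
from asc import asc
asc(y1=250)
E
```

```text
32.95 [0.5062 0.0033 0.1016] [ 1.1 -0.8  1.2] 38.7 (206, 389, 'tilt by bar foot', np.float64(23.0), 'by bar top', np.float64(-20.0))
nut [ 250    0   54   77 2674] [65. -0.]
nut [ 301    0   65   74 2734] [ 68. -30.]
nut [ 194   35   45   48 1572] [53. 32.]
nut [ 160  106   45   44 1470] [15. 52.]
nut [329 214  19  26 317] [-39. -40.]
nut [ 171  221   41   39 1257] [-52.  49.]
nut [267 251  29  39 918] [-69.  -7.]
  0 ppppppppppppp.NNNNNNNpppNNNNNNNppppppppppp
 10 ppppppppppppppNNNNNNNpppNNNNNNNpppppppppp-
 20 ppppppppppppppNNNNNNppppNNNNNNNpppppppppp-
 30 ppppppppppppppppNNppppNNNNNN-pppppppppppp-
 40 ppppNNNN-ppppNNNNNNppNNNNNNNppppppppppppp-
 50 pppNNNNNNNppNNNNNNNp-NNNNNNNppppppppppppp-
 60 pppNN-NNNNppNNNNNNN-pNNNNNN#ppppppppppppp-
 70 pppNNNNNNNpppNNNNN#---NNNN----ppppppppppp-
 80 pppppNNN-pppp...................ppppppppp-
 90 ppppppppppppp....................ppppppp--
100 pppppppppppp-....................ppppppp--
110 NNNppppppppp--...................ppppppp--
120 NNNNpppppppp--...................ppppppp--
130 NNNNNppppppp---..................-pppppp--
140 NNNNpppppppp---..................-pppppp--
150 pppppppppppp-.--.................-pppppp--
160 pppppppppppp-....................-pppppp--
170 pppppppppppp-....................---pppp--
180 ppppppppppp.-....................---ppp---
190 ppppppppppp.-.....................--ppp---
200 ppppppppppp.......................--ppp---
210 pppppppppppppppppp..-####..#ppppppppppp---
220 pppppppppppppppppppp#####NNN-pppppppppp---
230 NNNNNppppppppppppppp#####NNNpppppp-pppp---
240 NNNNNNpppppppppppppp#####-pppppppp-pppp---
```

{"api": "arm_command", "payload": {
  "commands": [
    [[-2,-0.1,-5],0,1],
    [[-2,-0.1,-5],0,1],
    [[0.5,0,-5],0,1],
    [[0.5,0,-5],0,1],
    [[2,0.1,-4],0,1],
    [[2,0.1,-4],0,1],
    [[0,0,0],0,1]
  ],
  "newtons": 35
}}

```text
clock: 33.65
position: [0.5077, 0.0033, 0.0734]
tool_rot: [-3.142, 0.0, 0.045]
force: [0.5, 0.2, 1.2]
grip_width: 0.0147
finger_force: 38.2
```

```bash
python3 n.py;  python3 - <<'E'
from asc import asc
asc(y1=220)
E
```

```text
33.7 [0.5077 0.0033 0.0736] [ 0.7 -0.2  1.2] 38.2 (169, 383, 'tilt by bar foot', np.float64(6.000000000000001), 'by bar top', np.float64(-5.0))
nut [166   0  52  25 964] [72. 37.]
nut [251   0  50  21 735] [75. -2.]
nut [ 302    0  104   31 2056] [ 75. -37.]
nut [ 167   29   52   54 2054] [52. 37.]
nut [ 141  108   51   49 1894] [15. 52.]
nut [331 215  22  43 711] [-35. -40.]
nut [ 155  236   46   43 1583] [-52.  49.]
nut [262 269  32  35 653] [-65.  -6.]
  0 NNNNNNNpppppNNNNNNNNNNN-NNNNNNNNNNNNNNpppp
 10 NNNNNNpppppp.NNNNNN#.NNNNNNNN.NNNNNNN-pppp
 20 pNNNNpppppp....NN#...-NNNNN#-..-NN#ppppppp
 30 pNNNppppppp.............##-.......pppppppp
 40 NNNNNNppppp.......................-ppppppp
 50 NNNNNNNpppp-......................-ppppppp
 60 NNNNNNNppp.-......................-ppppppp
 70 NNNNNN-ppp.-......................-ppppppp
 80 pNNN#pppppp-......................-ppppppp
 90 ppppppppppp-......................-ppppppp
100 ppppppppppp-......................-ppppppp
110 ppppppppppp-......................-ppppppp
120 NNpppppppp.-......................-ppppppp
130 NNpppppppp.-......................-ppppppp
140 NNpppppppp.-......................-p-ppppp
150 Nppppppppp.-......................-ppppppp
160 pppppppppp.-------.........-------.p-ppppp
170 pppppppppppppppppp...###-...pppppppppppppp
180 pppppppppppppppppppp#####ppppppppppppppppp
190 pppppppppppppppppppp#####ppppppppppppppppp
200 pppppppppppppppppppp#####ppppppppppppppppp
210 pppppppppppppppppppp#####ppppppppppppppppp
```

{"api": "arm_command", "payload": {
  "commands": [
    [[2,0.1,-2],0,1],
    [[3,0.1,-1.5],0,1],
    [[3,0.1,-1],0,1],
    [[2,0.1,0],0,1],
    [[0,0,0],0,1]
  ],
  "newtons": 35
}}

```text
clock: 34.2
position: [0.5175, 0.0037, 0.0698]
tool_rot: [3.142, 0.0, 0.045]
force: [-6.0, 0.9, 15.0]
grip_width: 0.0148
finger_force: 39.3
```

```bash
python3 n.py;  python3 - <<'E'
from asc import asc
asc(y1=60)
E
python3 sc.py
```

```text
34.25 [0.5175 0.0037 0.0698] [-6.1 -0.3 14.2] 39.3 (164, 383, 'tilt by bar foot', np.float64(4.0), 'by bar top', np.float64(-6.000000000000001))
nut [ 161    0   55   45 1949] [77. 38.]
nut [ 235    0   52   46 1821] [78.  4.]
nut [ 288    0   52   44 1812] [ 80. -20.]
nut [ 341    0   54   43 1726] [ 81. -46.]
nut [ 166   50   52   53 2020] [52. 37.]
nut [ 140  128   51   49 1874] [15. 52.]
nut [332 233  20  44 673] [-35. -40.]
nut [ 154  255   47   43 1590] [-52.  49.]
nut [262 287  30  17 122] [-61.  -3.]
  0 .-NNNpppppNNNNNNN-.NNNNNNN-.NN..NNNNpppppp
 10 NNNNNNppp-..NNNNNN-NN-NNNNN-NN--NNNNpppppp
 20 NNNNNNppp-NNNNNNNN-NNNNNNNN-NNNNNNNNpppppp
 30 NNNNNNppppNNNNNNNN.NNNNNNN#.NNNNNNN-pppppp
 40 NNNNNppppp.NNNNN#...-NNN#-...-NNN#-ppppppp
 50 pNNppppppp.-......................-ppppppp
[341 268   9  10  64] [345. 273.] [-43. -33.]
[358 270  11  10  81] [363. 274.] [-76.  -9.]
[293 285  21  27 180] [304. 298.] [ 70. -21.]
[312 308  20  13 105] [322. 314.] [54. 35.]
256 ................................................................................
258 .................................
[... 2067 characters left out ...]
....................
308 ...........NNNNNNN..........NNNNN...............................................
310 .............NNN..........NNNNNNNNN.............................................
312 .........................NNNNNN..NNN............................................
314 .................NNNNN...NNNNNNNN...............................................
316 ..................NNNNNNN.NNNN..................................................
318 ..................NNNNNNN.......................................................
320 ....................NN..........................................................
322 ................................................................................
```

Three nuts sit abreast on the lip against the far wall. Now pressing the heel down and easing back to tilt the lip up.

{"api": "arm_command", "payload": {
  "commands": [
    [[-2,-0.1,-2],0,1],
    [[-3,-0.1,-3],0,1],
    [[-3,-0.1,-3],0,1],
    [[-3,-0.1,-3],0,1],
    [[-3,-0.1,-3],0,1],
    [[0,0,0],0,1]
  ],
  "newtons": 35
}}

```text
clock: 34.9
position: [0.503, 0.0031, 0.0553]
tool_rot: [3.141, 0.001, 0.045]
force: [-3.4, -0.1, 7.6]
grip_width: 0.0145
finger_force: 37.8
```

```bash
python3 n.py;  python3 - <<'E'
from asc import asc
asc(y1=170)
E
```

```text
34.95 [0.5032 0.0031 0.0554] [-4.1 -0.9  5.7] 37.8 (142, 387, 'tilt by bar foot', np.float64(-6.000000000000001), 'by bar top', np.float64(-20.0))
nut [168   0  26   4  76] [67. 37.]
nut [ 230    0   58   43 1827] [62.  2.]
nut [ 340    0   59   37 1630] [ 65. -45.]
nut [ 287    5   56   62 2458] [ 55. -22.]
nut [ 152    8   57   61 2503] [52. 37.]
nut [ 125   96   56   54 2271] [15. 52.]
nut [333 213  23  47 839] [-35. -40.]
nut [ 141  236   50   48 1863] [-52.  49.]
nut [258 272  35  33 576] [-63.  -7.]
  0 NNNppppppNNNNNNNNN-........NNN-NNNNNNppppp
 10 NNpppppppNN-NNNNNN#.N.-NNN.NNNNNNNNNNppppp
 20 NNNNpppppN.-NNNNNN-NNNNNNNNNNNNNNNNN-ppppp
 30 NNNNNpppp-NNNNNNN#NNN-NNNNN#-N.NNN#--ppppp
 40 NNNNNpppp-.-NNN#--NNN-NNNNNN-.-------ppppp
 50 NNNNNpppp--.......-NNNNNNNN-........-ppppp
 60 NNNNppppp---........NNNNNN-...-.....-ppppp
 70 ppppppppp-----.............-........-ppppp
 80 ppppppppp--.........................-ppppp
 90 ppppppppp--...-.....................-ppppp
100 ppppppppp--.........................-ppppp
110 ppppppppp--.........................pppppp
120 ppppppppp--.........................pppppp
130 ppppppppp.--........................pppppp
140 ppppppppppppppppp...................pppppp
150 pppppppppppppppppppp#####-.ppppppppppppppp
160 pppppppppppppppppppp######pppppppppppppppp
```

{"api": "arm_command", "payload": {
  "commands": [
    [[-2,-0.1,-2],0,1],
    [[-2,-0.1,-2],0,1],
    [[-1,0,0],0,1],
    [[0,0,3],0,1],
    [[0,0,5],0,1],
    [[0,0,7],0,1],
    [[0,0,7],0,1],
    [[0,0,5],0,1],
    [[0,0,2],0,1],
    [[0,0,0],0,1]
  ],
  "newtons": 45
}}

```text
clock: 35.95
position: [0.4986, 0.003, 0.0807]
tool_rot: [-3.142, -0.0, 0.045]
force: [-0.5, -0.3, -0.9]
grip_width: 0.0142
finger_force: 44.7
```

```bash
python3 n.py;  python3 - <<'E'
from asc import asc
asc(y1=170)
E
```

```text
36.0 [0.4984 0.0029 0.0805] [-0.1 -1.2 -2.4] 44.7 (143, 386, 'tilt by bar foot', np.float64(-6.000000000000001), 'by bar top', np.float64(-20.0))
nut [178   0  34   8 192] [68. 38.]
nut [ 171   12   50   54 1970] [52. 37.]
nut [ 238   40  151   89 6559] [ 34. -22.]
nut [ 145   90   50   49 1807] [15. 52.]
nut [331 196  21  42 640] [-35. -40.]
nut [ 158  217   45   43 1494] [-52.  49.]
nut [263 250  31  40 909] [-69.  -8.]
  0 NNNNNNppp--.........................--pppp
 10 ppppppppp-..........................--pppp
 20 NNNNNNppp-.-........................-ppppp
 30 -NNNNNNpp---........................-ppppp
 40 .NNNNNNpp---..................-N....-ppppp
 50 NNNNNNNpp----NN-...........NNNNNNN-.-ppppp
 60 pNNNNNppp-.NNNNNNN-.......-NN--NNNN--ppppp
 70 ppppppppp-NNN-NNNNN---....NNN-NNNNN--ppppp
 80 ppppppppp-NN--NNNNN-NNNNNNNNNNNNNNN.-ppppp
 90 ppppppppp--NNNNNNNNNNNNNNNNNNNNNN#-.-ppppp
100 NNppppppp---NNNNN#-NN--NNNN--------.pppppp
110 NNNpppppp--.----...NNNNNNNN----.....pppppp
120 NNNpppppp.-.----....NNNNNN----......pppppp
130 NNppppppp.----.............-........pppppp
140 ppppppppp...........................pppppp
150 pppppppppppppppppp..#####-.-pppppppppppppp
160 pppppppppppppppppppp#####ppppppppppppppppp
```

Three nuts are settled in the lip-up bowl. Lifting and carrying gently towards the tumbler.

{"api": "arm_command", "payload": {
  "commands": [
    [[0,0,4],0,1],
    [[0,0,9],0,1],
    [[0,0,14],0,1],
    [[0,0,18],0,1],
    [[0,0,20],0,1],
    [[0,0,20],0,1],
    [[0,0,18],0,1],
    [[0,0,12],0,1],
    [[0,0,7],0,1],
    [[0,-4,3],0,1],
    [[-2,-9,0],0,1],
    [[-4,-14,0],0,1],
    [[-7,-18,0],0,1],
    [[-9,-20,0],0,1],
    [[-10,-22,0],0,1],
    [[-10,-22,0],0,1],
    [[-10,-20,0],0,1],
    [[-9,-17,0],0,1],
    [[-7,-12,0],0,1],
    [[-5,-7,0],0,1]
  ],
  "newtons": 45
}}

```text
clock: 38.0
position: [0.4242, -0.1635, 0.2048]
tool_rot: [-3.142, 0.001, 0.043]
force: [0.9, -0.2, -0.6]
grip_width: 0.0142
finger_force: 44.6
```

{"api": "arm_command", "payload": {
  "commands": [
    [[-3,-3,0],0,1],
    [[-1,-1,0],0,1],
    [[0,0,0],0,1]
  ]
}}

```text
clock: 38.3
position: [0.4215, -0.1657, 0.2053]
tool_rot: [-3.141, 0.0, 0.045]
force: [1.3, -0.0, -1.2]
grip_width: 0.0143
finger_force: 44.7
```

```bash
python3 n.py
python3 - <<'E'
import pickle
from h import *
f=grab_frame("wrist"); s=bot.observe(); pickle.dump((f,s["position"],s["tool_rot"]),open("f5.pkl","wb"))
g=cv2.cvtColor(f["image"],cv2.COLOR_RGB2GRAY)
print("expected",proj(f,[[.476,-.306,.1],[.476+.042,-.306,.1],[.476,-.306+.042,.1],[.476,-.306,0]]).round())
for p2 in (40,28,20):
    c=cv2.HoughCircles(cv2.GaussianBlur(g,(3,3),0),cv2.HOUGH_GRADIENT,1.5,30,param1=60,param2=p2,minRadius=35,maxRadius=90)
    if c is not None:
        for q in c[0][:6]: print(p2,q.round(),ray(f,q[:2],.1)[:2].round(4))
E
```

```text
38.35 [ 0.4217 -0.1656  0.2053] [-0.1  0.5 -0.6] 44.7 (107, 128, 'tilt by bar foot', np.float64(-26.0), 'by bar top', np.float64(69.0))
nut [ 335   40   53   57 2277] [ -20. -226.]
nut [ 237   49   51   56 2146] [ -30. -149.]
nut [102  63  32  31 692] [-36. -35.]
nut [ 289   75   50   53 2051] [ -46. -190.]
nut [  0  78  27  31 617] [-51.  50.]
nut [ 73 106  29  30 611] [-69.  -8.]
expected [[538. 154.]
 [551.  83.]
 [472. 151.]
 [478. 145.]]
40 [542. 158.  76.] [ 0.4734 -0.3093]
40 [515. 137.  77.] [ 0.4854 -0.29  ]
40 [304.  68.  86.] [ 0.5195 -0.1563]
40 [473. 142.  39.] [ 0.4815 -0.2642]
40 [82. 79. 73.] [ 0.5074 -0.0226]
40 [103. 101.  49.] [ 0.495  -0.0341]
28 [542. 158.  76.] [ 0.4734 -0.3093]
28 [515. 137.  77.] [ 0.4854 -0.29  ]
28 [304.  68.  86.] [ 0.5195 -0.1563]
28 [74. 68. 79.] [ 0.5132 -0.0187]
28 [112. 107.  45.] [ 0.4918 -0.0393]
28 [473. 142.  39.] [ 0.4815 -0.2642]
20 [542. 158.  76.] [ 0.4734 -0.3093]
20 [515. 137.  77.] [ 0.4854 -0.29  ]
20 [304.  68.  86.] [ 0.5195 -0.1563]
20 [73. 70. 81.] [ 0.5123 -0.0177]
20 [112. 107.  45.] [ 0.4918 -0.0393]
20 [473. 142.  39.] [ 0.4815 -0.2642]
```

The tumbler axis by rim and foot circles (both cameras) is about (0.476, −0.305), to within 5 mm. The three nuts ride steadily. Moving so the lip will hang over the tumbler when tipped.

{"api": "arm_command", "payload": {
  "commands": [
    [[-1,-4,0],0,1],
    [[-3,-8,0],0,1],
    [[-5,-12,0],0,1],
    [[-7,-15,0],0,1],
    [[-9,-17,0],0,1],
    [[-10,-18,0],0,1],
    [[-10,-18,0],0,1],
    [[-9,-16,0],0,1],
    [[-8,-14,0],0,1],
    [[-6,-10,0],0,1],
    [[-3,-7,0],0,1],
    [[-2,-4,0],0,1],
    [[0,-1,0],0,1],
    [[0,0,0],0,1],
    [[0,0,0],0,0.65],
    [[0,0,0],0,0.65]
  ],
  "newtons": 30
}}

```text
clock: 40.0
position: [0.3487, -0.3097, 0.2054]
tool_rot: [-3.141, -0.0, 0.045]
force: [0.6, -0.8, -1.4]
grip_width: 0.0153
finger_force: 25.0
```

```bash
sed -i 's/range(100,420)/range(134,420)/' t.py; python3 n.py
python3 - <<'E'
from asc import asc
asc(y1=330,sy=12)
E
```

```text
40.05 [ 0.3487 -0.3097  0.2054] [-0.  -0.5 -1.5] 25.0 (143, 387, 'tilt by bar foot', np.float64(-6.000000000000001), 'by bar top', np.float64(-20.0))
nut [ 335   40   52   57 2271] [ -92. -370.]
nut [ 237   49   50   56 2092] [-102. -293.]
nut [ 289   75   50   53 2028] [-119. -334.]
  0 .........--.........................--....
 12 .........--........................-------
 24 .........---.......................-------
 36 .........---.......................-------
 48 .........------............-NNNNNN--------
 60 .........--NNNNNNN---.....NNNNNNNNN-------
 72 .........-NNNNNNNN#----...NNNNNNNNN-------
 84 .........-NNNNNNNN#-NNNNNN#NNNNNN##-------
 96 .........--NNNNNN#-NNNNNNN#--###----------
108 .........-------.--NNNNNNN#----...--------
120 .........-------....NNNNN#----....--------
132 .........---------.........---------------
144 ....................-####..-........------
156 ....................#####-................
168 ....................#####-................
180 ....................######................
192 ....................######................
204 ....................######................
216 ...................-######................
228 ...................-######................
240 ...................-######................
252 ...................-######................
264 ...................#######................
276 ...................#######...........-pp..
288 ...................#######....-ppppppppp-.
300 ................--#########---ppppppppppp-
312 ............###---##########--###pppppppp-
324 ............###--###########---###pppppppp
```

Holding the nuts over the tumbler. Loosening in small pulses.

{"api": "arm_command", "payload": {
  "commands": [
    [[0,0,0],0,0.636],
    [[0,0,0],0,0.636]
  ],
  "newtons": 30
}}

```text
clock: 40.25
position: [0.3485, -0.31, 0.2054]
tool_rot: [3.142, -0.0, 0.045]
force: [0.1, -0.8, -1.8]
grip_width: 0.0156
finger_force: 11.0
```

```bash
python3 n.py
```

```text
40.3 [ 0.3485 -0.31    0.2054] [ 0.5  0.4 -1.5] 11.3 (149, 169, 'tilt by bar foot', np.float64(-3.0000000000000004), 'by bar top', np.float64(69.0))
nut [ 333   90   44   48 1621] [-127. -368.]
nut [ 247   99   42   47 1471] [-137. -298.]
nut [ 292  120   44   46 1484] [-152. -336.]
```

{"api": "arm_command", "payload": {
  "commands": [
    [[0,0,0],0,0.66],
    [[0,0,0],0,0.66]
  ],
  "newtons": 30
}}

```text
clock: 40.5
position: [0.3485, -0.31, 0.2054]
tool_rot: [-3.142, -0.0, 0.045]
force: [-0.7, -0.2, -1.3]
grip_width: 0.0151
finger_force: 25.9
```

```bash
python3 n.py
python3 - <<'E'
from asc import asc
asc(y1=300,sy=12)
E
```

```text
40.55 [ 0.3485 -0.31    0.2054] [-0.2  0.2 -0.7] 25.9 (144, 164, 'tilt by bar foot', np.float64(-5.0), 'by bar top', np.float64(69.0))
nut [ 331   83   41   45 1341] [-121. -365.]
nut [ 252   96   38   43 1199] [-133. -301.]
nut [ 295  118   40   43 1224] [-149. -337.]
  0 ...........---------.....--------..---....
 12 ...........------..........------.-------.
 24 ...........-----.............----.--------
 36 ............----.............---.---------
 48 .............---................----------
 60 ..............--.............-.-----------
 72 ................................----------
 84 ............................NN#..---------
 96 ............-.-NN-........NNNNNN#---------
108 ............-NNNNN##--...-NNNNNN#---------
120 ............NNNNNN##-NNNN-NNNNN#----------
132 ............-N-NNN#-NN-NNN#---...---------
144 ............----...-NNNNNN#--....---------
156 ............----.....NNNN#--.....---------
168 ...........-----.................---------
180 ...........------................---------
192 ...........-------.....--...------...-----
204 .....................####................-
216 ....................#####.................
228 ....................#####.................
240 ....................#####-................
252 ....................#####-................
264 ....................######................
276 ....................######...........-pp..
288 ...................-######....-ppppppppp-.
```

Tilt is now about 17° and the nuts are rolling towards the lip. Nudging forward a little and letting them run out.

{"api": "arm_command", "payload": {
  "commands": [
    [[4,0,1],0,0.66],
    [[5,0,1],0,0.66],
    [[0,0,0],0,0.66],
    [[0,0,0],0,0.66]
  ],
  "newtons": 30
}}

```text
clock: 40.95
position: [0.3576, -0.31, 0.2074]
tool_rot: [-3.142, 0.0, 0.045]
force: [-0.8, 1.1, -1.6]
grip_width: 0.0152
finger_force: 25.9
```

```bash
python3 n.py
python3 - <<'E'
from asc import asc
asc(y1=300,sy=12)
E
```

```text
41.0 [ 0.3574 -0.31    0.2073] [ 0.3 -0.3 -1.2] 25.9 (202, 392, 'tilt by bar foot', np.float64(21.0), 'by bar top', np.float64(-20.0))
nut [326  20  14  24 161] [ -59. -348.]
  0 ............------------------............
 12 ...........----------..--------....-......
 24 ...........------#N##--###N------.-------.
 36 ...........-----.#####-##N#.-----.--------
 48 ............----..-#-...--...---.---------
 60 ............----#####........---.---------
 72 ................................----------
 84 .................................---------
 96 ............--...................---------
108 ............--...................---------
120 ............---..................---------
132 ............---..................---------
144 ............---..................---------
156 ............----.................---------
168 ...........------................---------
180 ...........------................---------
192 ...........-------.-....---......-...-----
204 ....................-####.................
216 ....................#####.................
228 ....................#####.................
240 ....................#####-................
252 ....................#####-................
264 ....................######................
276 ....................######................
288 ...................-######........-ppppp..
```

The bowl is empty and the nuts show dark in the tumbler. Raising and carrying the scoop back to the ladle rest.

{"api": "arm_command", "payload": {
  "commands": [
    [[0,0,12],0,1],
    [[0,0,22],0,1],
    [[6,20,5],0,1],
    [[10,32,0],0,1],
    [[12,36,0],0,1],
    [[12,36,0],0,1],
    [[12,36,0],0,1],
    [[12,36,0],0,1],
    [[10,34,0],0,1],
    [[9,30,0],0,1],
    [[-3,34,0],0,1],
    [[-4,36,0],0,1],
    [[-4,36,0],0,1],
    [[-4,36,0],0,1],
    [[-4,36,0],0,1],
    [[-4,36,0],0,1],
    [[-4,34,0],-0.005,1],
    [[-3,30,0],-0.01,1],
    [[-1,18,0],0,1],
    [[0,13,0],0,1]
  ],
  "newtons": 30
}}

```text
clock: 43.0
position: [0.4093, 0.2602, 0.2471]
tool_rot: [-3.141, -0.001, 0.031]
force: [0.9, -0.6, -0.7]
grip_width: 0.0153
finger_force: 30.4
```

```bash
python3 t.py
python3 - <<'E'
from h import *
import pickle
g0=pickle.load(open("f0.pkl","rb"))
for n,(x0,x1,y0,y1) in {"scene":(270,330,145,205),"side":(280,340,275,375)}.items():
    f=grab_frame(n); im=f["image"].astype(int); d=np.abs(im-g0[n]["image"].astype(int)).sum(2)
    print(n,"expect",proj(f,[[.476,-.305,.016],[.476,-.305,.1]]).round().tolist())
    c=np.full(d.shape,'.'); c[d>25]='+'; c[d>60]='#'; c[(im[...,0]-im[...,2]>15)&(d>20)]='N'
    for y in range(y0,y1,3): print(y,"".join(c[y,x0:x1]))
E
```

```text
43.05 [0.4092 0.2617 0.247 ] [-2.2  0.5 -2.1] [ 0.112  0.147 -0.024] 30.381799936294556 0.014780955394200159 (203, 392, 'tilt by bar foot', np.float64(22.0), 'by bar top', np.float64(-20.0))
scene expect [[301.0, 187.0], [298.0, 162.0]]
145 +++++++.++.+..+.+.+.+.+.++.+.+++..+++.....+.++....+++++...++
148 +.++..++..++....+....+...++.++..++........+..++.+++++.++++..
151 +++++..++++++..+...+.++...+.+.+....+..+...+++++.++.++..++++.
154 ++++.++++...+.....+..+++.+++++++++.++..+....+++..+.+++....+.
157 ++++++++...++.+..+...+....++++.+.........+.+...+.++.+.+...+.
160 ++.++++..+.+.++.++...+++.++.++.............+..+++.++...++...
163 .+++.+++.++.......+++.++++.++.++++...........++..++.+...+++.
166 ..+...+....+....+...+++++.+..++++......................+++.+
169 ...+.....+.+.....................+.+.........+++..++.+.+++..
172 ++.+..+++...........................+..+......+.++++.+...+++
175 .....++................+.++++++..+.............+++...++.+++.
178 +....+..................+....+..++.............+++++.++++++.
181 +++...+....................+..+..............+.++.+++++.++..
184 ++.+..++......
[... 1991 characters left out ...]
..................................................
347 .......+....................................................
350 ............................................................
353 ............................................................
356 ............................................................
359 ............................................................
362 ............................................................
365 ............................................................
368 ............................................................
371 ............................................................
374 ............................................................
```

Three nuts are confirmed at the tumbler's bottom (scene (294,187), (308,186), (302,193)), and the tumbler is unmoved. Laying the scoop down and flattening it on the dish.

{"api": "arm_command", "payload": {
  "commands": [
    [[0,0,-20],0,1],
    [[0,0,-35],0,1],
    [[0,0,-40],0,1],
    [[0,0,-30],0,1],
    [[0,0,-15],0,1],
    [[0,0,-5],0,1],
    [[0,0,-5],0,1],
    [[0,0,-5],0,1],
    [[0,0,-5],0,1],
    [[0,0,-5],0,1],
    [[0,0,-5],0,1],
    [[0,0,-4],0,1],
    [[0,0,-4],0,1],
    [[0,0,0],0,1]
  ],
  "newtons": 25
}}

```text
clock: 44.55
position: [0.4094, 0.259, 0.068]
tool_rot: [3.142, 0.0, 0.03]
force: [1.8, -0.2, 2.8]
grip_width: 0.015
finger_force: 27.8
```

```bash
python3 t.py
python3 - <<'E'
from asc import asc
asc(y1=300,sy=12)
E
```

```text
44.6 [0.4096 0.2591 0.0681] [ 1.2 -0.3  2.4] [-0.012 -0.415 -0.086] 27.835126519203186 0.015230317699486637 (169, 390, 'tilt by bar foot', np.float64(7.0), 'by bar top', np.float64(-20.0))
  0 -----........-............................
 12 -----......-..............................
 24 -----.....................................
 36 ------............................-.......
 48 ---..--...........................-.......
 60 ----........-.....................-.......
 72 ---........--.....................-.......
 84 ...........---....................-......-
 96 .....-.....----...................-......-
108 .....-.....----..........................-
120 .....-.....-----.........................-
132 .....-.....-----.........................-
144 .....---...-----.........................-
156 .....-.-..-------.....................-.--
168 --------.............---...-............--
180 ---------------.....#####--.............--
192 ------------------..#####----.---.......-.
204 -------------------.#####-.---.---......-.
216 --------------------#####-...------.......
228 --------------------######...--.------....
240 --------------------######...-...-------..
252 --------------------######...-.....-------
264 --------------------######...-......------
276 -------------------#######...-........----
288 -------------------#######...-.........---
```

{"api": "arm_command", "payload": {
  "commands": [
    [[0,0,-1],0,1],
    [[0,0,0],0,0.5],
    [[0,0,0],0,0],
    [[0,0,0],0,-1],
    [[0,0,0],0,-1],
    [[0,0,20],0,-1],
    [[0,0,40],0,-1],
    [[0,0,40],0,-1],
    [[0,0,14],0,-1],
    [[0,0,0],0,-1],
    [[0,0,0],0,-1]
  ],
  "newtons": 25
}}

```text
clock: 45.7
position: [0.4094, 0.2588, 0.1811]
tool_rot: [3.142, -0.0, 0.03]
force: [0.0, -0.4, -1.4]
grip_width: 0.0854
finger_force: 0.0
```

```bash
python3 fitflat.py; python3 sc.py | head -12
python3 - <<'E'
from h import *
f=grab_frame("wrist"); cv2.imwrite("pics/last.png",f["image"][:,:,::-1])
from asc import asc
asc(y1=290,sy=12)
E
```

```text
[ 300  152   26  123 2688] (np.float64(312.4459930313589), np.int64(274)) (np.float64(313.2803738317757), np.int64(152))
bowl [0.4966 0.2602 0.0236] res [-0.   2.   0.  -2.3] grip+8 [[0.405 0.258 0.087]]
delta mm [  -4.1   -0.6 -112.3] turn -0.006135212980258254 -2.3756511946236194 45.75
[340 268  10  10  74] [345. 272.] [-42. -34.]
[358 270  11  10  83] [363. 274.] [-76.  -9.]
[312 308  20  13 106] [322. 314.] [54. 35.]
256 ................................................................................
258 ................................................................................
260 ................................................................................
262 ................................................................................
264 ................................................................................
266 ................................................................................
268 ...............................................NNNNN............................
270 .............................................NNNNNNNNN...........NNNNNN.....
[... 564 characters left out ...]
--.........--...--............---..-......
132 ...........--..---............---..-......
144 ----.......--..----.------....------......
156 ----------------.....###-----.....--......
168 --------------------.###-----.....--......
180 --------------------.###..-----...-.......
192 ---------------------###-..------.........
204 ---------------------###-..-..-----.......
216 ---------------------###-..-....-----.....
228 ---------------------###-..-......----....
240 ---------------------####..-.......---....
252 --------------------#####.................
264 --------------------#####.................
276 ---------------------.....................
288 ---------------------.....................
```

Run:
```python
from h import *
import pickle
from scipy.optimize import least_squares
M=np.array([(-.1105,0,.0905),(-.040,0,.011)])
for n,f in (("init",pickle.load(open("f1.pkl","rb"))),("drop1",pickle.load(open("f2.pkl","rb"))[0]),("now",grab_frame("wrist"))):
    g=cv2.cvtColor(f["image"],cv2.COLOR_RGB2GRAY); m=(g<60).astype(np.uint8); m[:, :230]=0; m[:,420:]=0; m[310:]=0; m[:130]=0
    k,l,st,c=cv2.connectedComponentsWithStats(m); k=1+np.argmax(st[1:,4]); ys,xs=np.where(l==k)
    t=(xs[ys>ys.max()-12].mean(),ys.max()); b=(xs[ys<ys.min()+12].mean(),ys.min())
    def X(v):
        c,s=np.cos(v[3]),np.sin(v[3]); a=M[:,0]; z=M[:,2]+.012; u=c*a+s*z; w=-s*a+c*z+.003
        return np.c_[v[0]+u*np.cos(v[2]),v[1]+u*np.sin(v[2]),w]
    r=least_squares(lambda v:(proj(f,X(v))-[t,b]).ravel(),[.49,.265,0,0]); print(n,t,b,r.x.round(4))
print(bot.observe()["clock"])
```

```text
init (np.float64(316.136690647482), np.int64(269)) (np.float64(317.5), np.int64(148)) [0.4947 0.2662 0.0525 0.0669]
drop1 (np.float64(308.6886446886447), np.int64(303)) (np.float64(313.2146118721461), np.int64(179)) [0.4714 0.265  0.0344 0.0799]
now (np.float64(312.04676258992805), np.int64(274)) (np.float64(313.0132743362832), np.int64(152)) [0.4927 0.2601 0.0223 0.0741]
45.9
```

The bar's pitch matches the initial resting pose to 0.01 rad, so the scoop is flat. It lies within about 6 mm of where it started, and the gripper is clear. Handing in.

```bash
python3 -c "
from workcell import ticket; print(ticket.job_done())"
```

```text
the job is handed in; nothing more can be done
None
```

I scooped three macadamia nuts from the lunchbox corner into the clear tumbler and laid the empty scoop flat back in the ladle rest, released. The tumbler and bystanders looked unmoved and no nuts were spilled; the job was handed in at about 46 s, with no verdict returned.

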